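# Unpack new brushes into the studio mug

### The job

Unpack the delivery: fold both carton flaps outwards well past upright, then take every brush out of the carton and stand it in the mug, handle end down, leaning against the side of the rim away from the mug's handle. When all the brushes stand in the mug, fold both flaps of the empty carton down shut again; keep the mug upright and leave the jar, the tube and the tin where they are.

Things in the scene. Friction and masses are not known exactly. Their poses are not given: they have to be found in the camera images.
- carton: Card carton, fixed; 220 (x) x 120 (y) x 140 mm high, walls and floor 4 mm; origin: centre of its underside. Inside, a pale insert, top at z = 80 mm, with a row of four square 20 mm cells along x, at x = -78, -26, 26, 78 mm, y = 0, going down to the carton's floor; each holds at most one brush, standing upright, its head 18 mm above the rim.
- flap_left (a joint): Angle (rad) of the flap on the carton's +y rim (hinge line along carton x at y = +60, z = 140 mm): 0 = closed flat over the carton, 1.57 = upright, turns on outwards to 2.2. 214 mm long, 58 mm from hinge to free edge, 4 mm thick (above the hinge line when closed). It stays where it is left and yields to under 1 N at its free edge.
- flap_right (a joint): The same for the flap on the carton's long -y rim (hinge line at y = -60 mm, z = 140 mm): 0 = closed, 1.57 = upright, up to 2.2 outwards. The closed flaps meet in the middle with a 4 mm gap.
- mug: Thick white ceramic mug, 0.6 kg, loose. Outer radius 58 mm without handle, height 85 mm, wall 4 mm, inner floor about 5 mm up (point mug_in). Origin at the centre of its underside, z up; the handle sticks out some 35 mm on its +y side, so the side away from the handle is its -y side.
- mug_rim (a point): Centre of the mug's mouth, at the height of the rim.
- mug_in (a point): Centre of the mug's inner floor.
- brush0: Short round paint brush, 154 mm long, 40 g (all alike; some absent). Origin: centre of the flat handle end; z runs along it to the bristle tip. Wooden handle 14 mm thick (0 to 90 mm), steel ferrule 16 mm thick (90 to 130), stiff bristle head up to 19 mm thick (130 to 154). Bristles point up in the carton.
- brush0_tip (a point): The bristle tip of brush0, 154 mm from its origin.
- brush1: Short round paint brush, 154 mm long, 40 g (all alike; some absent). Origin: centre of the flat handle end; z runs along it to the bristle tip. Wooden handle 14 mm thick (0 to 90 mm), steel ferrule 16 mm thick (90 to 130), stiff bristle head up to 19 mm thick (130 to 154). Bristles point up in the carton.
- brush1_tip (a point): The bristle tip of brush1, 154 mm from its origin.
- brush2: Short round paint brush, 154 mm long, 40 g (all alike; some absent). Origin: centre of the flat handle end; z runs along it to the bristle tip. Wooden handle 14 mm thick (0 to 90 mm), steel ferrule 16 mm thick (90 to 130), stiff bristle head up to 19 mm thick (130 to 154). Bristles point up in the carton.
- brush2_tip (a point): The bristle tip of brush2, 154 mm from its origin.
- brush3: Short round paint brush, 154 mm long, 40 g (all alike; some absent). Origin: centre of the flat handle end; z runs along it to the bristle tip. Wooden handle 14 mm thick (0 to 90 mm), steel ferrule 16 mm thick (90 to 130), stiff bristle head up to 19 mm thick (130 to 154). Bristles point up in the carton.
- brush3_tip (a point): The bristle tip of brush3, 154 mm from its origin.
- pigment_jar: Bystander: amber glass jar with a cork lid, radius 26 mm, 80 mm high; origin at the centre of its underside.
- paint_tube: Bystander: paint tube lying on the table, about 120 mm long, 42 mm wide, 22 mm high; origin at the middle of its underside.
- medium_tin: Bystander: plain steel tin, radius 30 mm, 60 mm high; origin at the centre of its underside.
There are look-alikes about, which are no part of the job. Of the things that look like the mug, the middle-sized one is meant.

How it is judged:
By the outcome, as a careful person would: the job done as asked, in the order asked, and still so for the second after the job is handed in, with the robot touching nothing.
Of brush0, brush1, brush2, brush3 only 3 to 4 are there at a start; the rules pass over those that are not, and their reading is None.
At some moment in a run one of mug may be knocked a few centimetres aside while the robot is not near it.
It also fails if it takes over 210 s, if anything falls off the work surface, if the arm or the gripper's body presses on something with over 40 N, if the wrist force passes 120 N, or if a joint passes its speed limit or range.

### The arm

A 6-joint arm with a two-finger parallel gripper is mounted at the origin on the work surface. World frame = base frame: x ahead of the robot, y to its left, z up, the work surface at z = 0. Lengths are in mm, angles in degrees, forces in N, time in s.
With the tool pointing down it reaches from about 300 to 950 mm from the base axis. Payload 3.1 kg.
Tool frame: the origin (TCP) lies midway between the tips of the shut fingers; the grasp point (between the pads) lies 19 mm behind it; z points along the fingers, y is the line along which they close (so a half turn about z gives the same grasp; the last joint's range is limited). The gripper opens to 85 mm and grips with 20 to 120 N. Pads are 22 mm wide; open, the fingers measure 114 mm over their backs; the gripper's body (76 mm by 85 mm) begins 54 mm behind the grasp point. The pads swing forward as they close: fully open they stand 13 mm farther back than shut.
Start: joints at [68.314, 17.653, 93.61, -0, 68.738, -3.994], TCP at [189.973, 595.434, 231.272] pointing down, gripper open.
Joint ranges: [-175.34, 175.34], [-45.06, 112.39], [2.9, 150.54], [-68.45, 248.45], [3.09, 151.38], [-168.51, 168.51]. Speed limits (degrees/s): [159.86, 159.86, 180, 180, 180, 180].

### API

Orientations are given as [roll, pitch, yaw] about the fixed x, y, z axes, in that order (R = Rz(yaw) Ry(pitch) Rx(roll)).
In Python, from workcell import monitor, imaging, manip gives the robot as it stands.
- The arm moves only by the tool jog_arm, never from a script. Its argument "commands" is a list of rows, each an object of numbers: "ax", "ay", "az": the turn, a rotation vector about the tool's x, y, z in rad; "x", "y", "z": the shift along the tool's x, y, z in mm; "claw": the opening, from -1 (shut) to 1 (fully open). A call has 1 to 20 rows; each row is the pose to reach, as a shift and turn from the pose commanded when the call began, along the tool's axes at that moment; what a row does not reach only later rows make up. A row lasts 1/12 s, in which the tool goes at most 41.7 mm and 7.16 degrees, less where a joint would pass 70% of its speed; a pose out of reach is approached as far as the arm can. A call with a gripper value outside its range is refused whole. The fingers move at their own pace and stop on an object; the grip force is fixed at half the most. Time passes only in rows, so rows that repeat a pose let the fingers close. It gives the time, the measured TCP pose, the force, the opening and the grip force at its end, in the units of the state.
- monitor.get_state(): the state, without advancing time (a new reading comes with each control period).
- imaging.snapshot(name): name is "scene" or "top" or "wrist"; returns a dict with "image" (384x512x3 uint8, red, green, blue), "depth" (384x512 float32, mm along the optical axis (not along the pixel's ray), 0 where there is no reading), "mtx" (3x3 intrinsics, pixels), "R" (3x3) and "t" (3): a world point X has camera coordinates R X + t; the wrist camera has in their place "tool_from_camera" (4x4, takes a point from camera to tool coordinates, whose origin is the TCP and whose axes are the flange's). Camera axes: x right, y down, z forward; pixel columns grow to the right and rows downward; lengths in mm; the calibration is good to about 2 mm. A picture is of the moment at which its call begins: read the wrist's pose just before it.
- manip.sign_off(): hands the job in; it is judged then, once.
The state is a dict: "t": time; "q": joint angles; "joint_vel": joint speeds; "tau": joint torques, N m; "tool_pos": TCP position; "tool_rot": TCP orientation; "contact_force": force on the tool from outside, world axes, zero at the start; "torque": the same for the moment, N m; "gripper_width": finger opening in mm; "gripper_force": force on a finger pad.
Only numpy, scipy, OpenCV 4.12 (cv2) and the standard library are available. Lean on these libraries where they do the work, as an engineer would, in place of code of your own. Each camera call takes 0.05 s, during which the arm holds its last target. There are 200 camera calls.

## Working session

There is one attempt and no reset: what is moved stays moved. The work goes in short steps, Python scripts to look and compute and a tool call to move; the robot and the scene stay as the last step left them, time stands still between calls to the robot, and variables do not carry over. Pictures are saved under pics/ and viewed, at most 14 in all, crops included, and the job is handed in when it is done.

Besides the shell and the picture viewer there is one more tool, called after ">>>" by a JSON object that holds its "method" and its "body". jog_arm: Moves the arm, as the interface text tells. Its arguments: {"type":"object","properties":{"commands":{"type":"array"}},"required":["commands"]}

```bash
ls; mkdir -p pics
cat > h.py <<'E'
import numpy as np, cv2
from scipy.spatial.transform import Rotation as Ro
from workcell import monitor, imaging, manip
def snap(n):
    s=monitor.get_state(); d=imaging.snapshot(n)
    if n=='wrist':
        T=np.eye(4); T[:3,:3]=Ro.from_euler('xyz',s['tool_rot'],degrees=True).as_matrix(); T[:3,3]=s['tool_pos']
        M=T@np.array(d['tool_from_camera'])
        d['R']=M[:3,:3].T; d['t']=-d['R']@M[:3,3]
    d['R']=np.array(d['R']);d['t']=np.array(d['t']);d['mtx']=np.array(d['mtx'])
    return d
def plane(d,u,v,z):
    r=d['R'].T@np.linalg.inv(d['mtx'])@np.array([u,v,1.]); c=-d['R'].T@d['t']
    return c+r*(z-c[2])/r[2]
def cloud(d):
    v,u=np.mgrid[:384,:512]; Z=d['depth']
    p=np.stack([u*Z,v*Z,Z],-1)@np.linalg.inv(d['mtx']).T
    X=(p-d['t'])@d['R']; X[Z<=0]=np.nan
    return X
def proj(d,X):
    p=d['mtx']@(d['R']@np.array(X,float)+d['t']); return p[:2]/p[2]
def save(d,name,crop=None,k=1):
    im=d['image'][:,:,::-1]
    if crop: u0,v0,u1,v1=crop; im=im[v0:v1,u0:u1]
    cv2.imwrite('pics/'+name,cv2.resize(im,None,fx=k,fy=k,interpolation=cv2.INTER_CUBIC))
E
python3 - <<'E'
from h import *
print(monitor.get_state())
a=snap('scene');b=snap('top')
im=np.vstack([a['image'],b['image']])[:,:,::-1]
cv2.imwrite('pics/a.png',np.ascontiguousarray(cv2.resize(np.hstack([a['image'],b['image']])[:,:,::-1],(800,300))))
save(a,'scene.png',None,1.5);save(b,'top.png',None,1.5)
for d in(a,b): print(-d['R'].T@d['t'],d['R'][2])
import pickle;pickle.dump((a,b),open('s0.pkl','wb'))
E
```

```text
pics
{'t': 0.0, 'q': array([ 6.83139244e+01,  1.77049276e+01,  9.36905552e+01,  4.54661574e-04,
        6.87370946e+01, -3.99356433e+00]), 'joint_vel': array([ 0.04830456,  0.06596569, -0.05757364,  0.13385464,  0.04033186,
       -0.06780253]), 'tau': array([ 1.11300400e-03, -4.15262139e+01, -2.76663494e+01,  4.12262489e-05,
        1.01788968e-02, -2.33834942e-05]), 'tool_pos': array([189.65983082, 594.65779771, 230.0338769 ]), 'tool_rot': array([-1.79867774e+02, -9.65557122e-03,  1.62307312e+02]), 'contact_force': array([ 0.47191273,  0.03213033, -0.43054556]), 'torque': array([ 0.02851877,  0.04058072, -0.01098979]), 'gripper_force': 0.0, 'gripper_width': 85.37153355168881}
[1111.75020625 -283.35942202  850.54437308] [-0.59669261  0.38427711 -0.70447784]
[ 402.96347669  115.00782468 1136.87736135] [ 0.07494006 -0.01601051 -0.9970595 ]
```

View pics/scene.png

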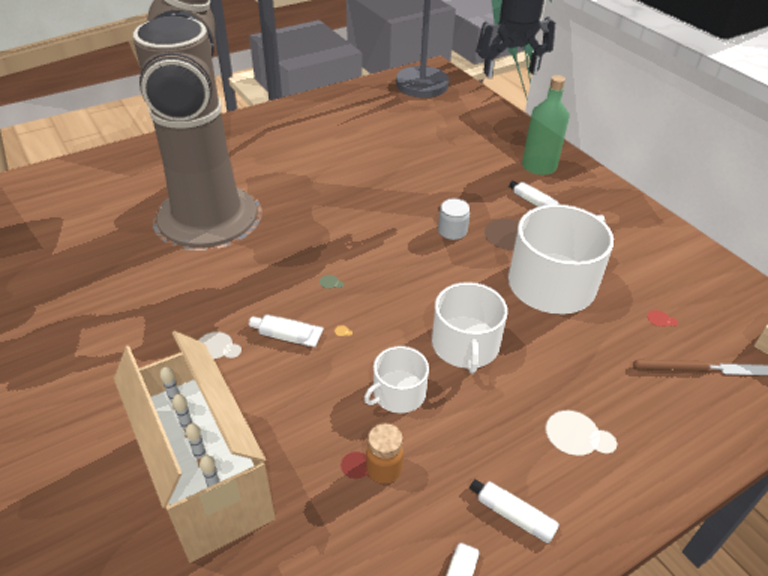

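View pics/top.png

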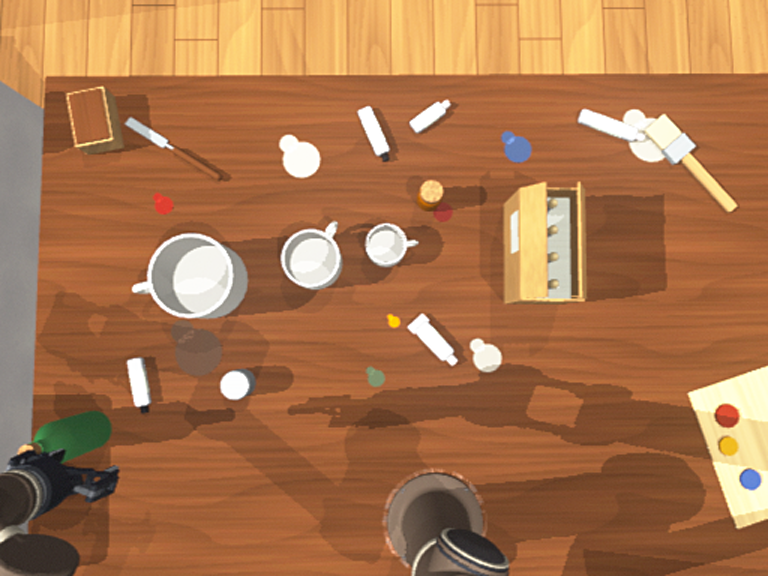

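The scene view shows four brushes in the carton (175,380)…(207,470). In the top view there are three white mugs: small (385,245), middle (311,258) and big pot (190,275). The middle one should be the target with 58 mm radius. I'll measure it to confirm, along with the carton.

Run:
```python
from h import *
import pickle
a,b=pickle.load(open('s0.pkl','rb'))
X=cloud(b)
# rim sizes via depth
for n,(u,v),r in (('small',(385,245),30),('mid',(311,258),40),('big',(190,275),60)):
    u/=1.5;v/=1.5;r=int(r/1.5)
    P=X[int(v)-r:int(v)+r,int(u)-r:int(u)+r].reshape(-1,3); P=P[np.isfinite(P).all(1)]
    top=np.percentile(P[:,2],98); Q=P[P[:,2]>top-8]
    # circle fit
    A=np.c_[2*Q[:,:2],np.ones(len(Q))]; s=np.linalg.lstsq(A,(Q[:,:2]**2).sum(1),rcond=None)[0]
    rr=np.sqrt(s[2]+s[0]**2+s[1]**2); print(n,'h',top,'c',s[:2],'r',rr,'res',np.std(np.hypot(*(Q[:,:2]-s[:2]).T)-rr))
hx=plane(b,332/1.5,229/1.5,45); print('handle approx',hx)
# carton
P=X[110:210,325:400]
M=P.reshape(-1,3); M=M[np.isfinite(M).all(1)]; M=M[M[:,2]>30]
print('carton extents',np.percentile(M,[0.5,50,99.5],axis=0))
for v in(140,160,180):print([tuple(X[v,u].round().astype(int)) for u in range(328,398,4) if np.isfinite(X[v,u]).all()])
Xa=cloud(a)
for (u,v) in((168,377),(180,404),(193,433),(207,466)): print('brush scene',Xa[int(v/1.5),int(u/1.5)])
for (u,v) in((553,204),(553,231),(553,257),(553,284)): print('brush top',X[int(v/1.5),int(u/1.5)])
save(b,'mugs.png',(80,130,300,230),3.5)
```

```text
small h 62.00075774770835 c [578.51437359  94.84138204] r 40.465648751752724 res 2.4098206786927796
mid h 85.86774064164472 c [547.33196699 249.04441834] r 55.80647798985168 res 1.434395948236121
big h 120.65441249144347 c [510.52286045 476.5266995 ] r 78.4134462077073 res 1.8152459017568752
handle approx [612.2708187  209.23920365  45.        ]
carton extents [[ 452.75665145 -282.47101432   31.87513704]
 [ 562.71532106 -197.2578703   131.27259546]
 [ 671.64182569 -158.85404766  194.15956687]]
[(np.int64(660), np.int64(-139), np.int64(2)), (np.int64(660), np.int64(-152), np.int64(3)), (np.int64(660), np.int64(-166), np.int64(0)), (np.int64(647), np.int64(-165), np.int64(56)), (np.int64(637), np.int64(-164), np.int64(104)), (np.int64(626), np.int64(-164), np.int64(148)), (np.int64(624), np.int64(-173), np.int64(158)), (np.int64(622), np.int64(-181), np.int64(169)), (np.int64(618), np.int64(-188), np.int64(184)), (np.int64(617), np.int64(-197), np.int64(188)), (np.int64(642), np.int64(-245), np.int64(79)), (np.int64(641), np.int64(-257), np.int64(82)), (np.int64(642), np.int64(-271), n
[... 1661 characters left out ...]
64(82)), (np.int64(517), np.int64(-266), np.int64(80)), (np.int64(517), np.int64(-277), np.int64(82)), (np.int64(513), np.int64(-277), np.int64(114)), (np.int64(506), np.int64(-261), np.int64(185)), (np.int64(525), np.int64(-347), np.int64(1)), (np.int64(525), np.int64(-359), np.int64(3))]
brush scene [ 497.03575191 -220.47681758  147.50263811]
brush scene [ 545.46988973 -221.69217102  145.28067631]
brush scene [ 598.53015492 -224.24115806  150.64753754]
brush scene [ 650.46331778 -225.22413787  149.01279779]
brush top [nan nan nan]
brush top [ 584.41614494 -218.96064468  152.64339257]
brush top [ 535.25650732 -216.80583653  153.96837463]
brush top [ 483.71380753 -214.43208115  155.7015149 ]
```

View pics/mugs.png

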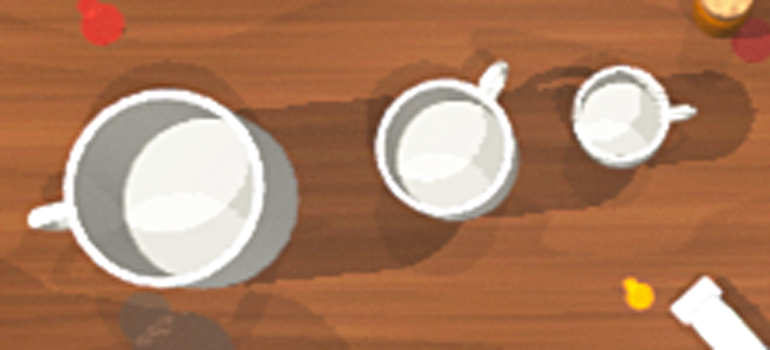

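The middle mug (crop 446,148) has r≈58, height 86 mm and centre (547,249), so it fits the description. The small one is 62 mm high and the pot 120 mm. The handle points to the upper right in the crop, world direction ≈(0.83,-0.55). All four brushes are present.

```bash
cat >> h.py <<'E'
def go(x,y,z,yaw=0,tilt=0,az=0):
    """deltas from the measured pose to TCP xyz, tool down with yaw, brush top leaning by tilt (deg) towards azimuth az"""
    s=monitor.get_state(); R0=Ro.from_euler('xyz',s['tool_rot'],degrees=True)
    R=Ro.from_euler('xyz',[180,0,yaw],degrees=True)
    a=np.radians(az); R=Ro.from_rotvec(np.radians(tilt)*np.array([-np.sin(a),np.cos(a),0]))*R
    print('shift',R0.inv().apply(np.array([x,y,z])-s['tool_pos']).round(1),'turn',(R0.inv()*R).as_rotvec().round(3))
E
python3 -c "
from h import *
go(565,-223,380)"
```

```text
shift [-606.  -665.3 -148.5] turn [-1.000e-03  3.000e-03  2.833e+00]
```

>>> {"method": "jog_arm", "body": {"commands": [{"z":-40,"claw":1},{"z":-80,"az":0.2,"claw":0},{"x":-300,"y":-330,"z":-148,"az":1.4,"claw":-1},{"x":-300,"y":-330,"z":-148,"az":1.4,"claw":-1},{"x":-300,"y":-330,"z":-148,"az":1.4,"claw":-1},{"x":-300,"y":-330,"z":-148,"az":1.4,"claw":-1},{"x":-300,"y":-330,"z":-148,"az":1.4,"claw":-1},{"x":-300,"y":-330,"z":-148,"az":1.4,"claw":-1},{"x":-300,"y":-330,"z":-148,"az":1.4,"claw":-1},{"x":-300,"y":-330,"z":-148,"az":1.4,"claw":-1},{"x":-300,"y":-330,"z":-148,"az":1.4,"claw":-1},{"x":-300,"y":-330,"z":-148,"az":1.4,"claw":-1},{"x":-300,"y":-330,"z":-148,"az":1.4,"claw":-1}]}}

```text
invalid input at $.commands[0]: expected keys ax, ay, az, x, y, z, claw
```

```bash
python3 -c "
from h import *
go(565,-223,380)"
```

```text
shift [-606.  -665.3 -148.5] turn [-1.000e-03  3.000e-03  2.833e+00]
```

>>> {"method": "jog_arm", "body": {"commands": [{"x":0,"y":0,"z":-40,"ax":0,"ay":0,"az":0,"claw":1},{"x":0,"y":0,"z":-80,"ax":0,"ay":0,"az":0.1,"claw":0},{"x":-300,"y":-330,"z":-148,"ax":0,"ay":0,"az":1.4,"claw":-1},{"x":-300,"y":-330,"z":-148,"ax":0,"ay":0,"az":1.4,"claw":-1},{"x":-300,"y":-330,"z":-148,"ax":0,"ay":0,"az":1.4,"claw":-1},{"x":-300,"y":-330,"z":-148,"ax":0,"ay":0,"az":1.4,"claw":-1},{"x":-300,"y":-330,"z":-148,"ax":0,"ay":0,"az":1.4,"claw":-1},{"x":-300,"y":-330,"z":-148,"ax":0,"ay":0,"az":1.4,"claw":-1},{"x":-300,"y":-330,"z":-148,"ax":0,"ay":0,"az":1.4,"claw":-1},{"x":-300,"y":-330,"z":-148,"ax":0,"ay":0,"az":1.4,"claw":-1},{"x":-300,"y":-330,"z":-148,"ax":0,"ay":0,"az":1.4,"claw":-1},{"x":-300,"y":-330,"z":-148,"ax":0,"ay":0,"az":1.4,"claw":-1},{"x":-300,"y":-330,"z":-148,"ax":0,"ay":0,"az":1.4,"claw":-1},{"x":-300,"y":-330,"z":-148,"ax":0,"ay":0,"az":1.4,"claw":-1}]}}

```text
t: 1.27
tool_pos: [377.9, 184.9, 380.3]
tool_rot: [179.8, 0.1, 81.6]
contact_force: [0.0, 0.7, 1.1]
gripper_width: 0.3
gripper_force: 0.0
```

```bash
python3 -c "
from h import *
go(565,-223,380)"
```

```text
shift [-376.2  244.8    2.1] turn [ 5.000e-03 -1.000e-03  1.424e+00]
```

>>> {"method": "jog_arm", "body": {"commands": [{"x":-376,"y":245,"z":0,"ax":0.004,"ay":-0.001,"az":1.424,"claw":-1},{"x":-376,"y":245,"z":0,"ax":0.004,"ay":-0.001,"az":1.424,"claw":-1},{"x":-376,"y":245,"z":0,"ax":0.004,"ay":-0.001,"az":1.424,"claw":-1},{"x":-376,"y":245,"z":0,"ax":0.004,"ay":-0.001,"az":1.424,"claw":-1},{"x":-376,"y":245,"z":0,"ax":0.004,"ay":-0.001,"az":1.424,"claw":-1},{"x":-376,"y":245,"z":0,"ax":0.004,"ay":-0.001,"az":1.424,"claw":-1},{"x":-376,"y":245,"z":0,"ax":0.004,"ay":-0.001,"az":1.424,"claw":-1},{"x":-376,"y":245,"z":0,"ax":0.004,"ay":-0.001,"az":1.424,"claw":-1},{"x":-376,"y":245,"z":0,"ax":0.004,"ay":-0.001,"az":1.424,"claw":-1},{"x":-376,"y":245,"z":0,"ax":0.004,"ay":-0.001,"az":1.424,"claw":-1},{"x":-376,"y":245,"z":0,"ax":0.004,"ay":-0.001,"az":1.424,"claw":-1},{"x":-376,"y":245,"z":0,"ax":0.004,"ay":-0.001,"az":1.424,"claw":-1},{"x":-376,"y":245,"z":0,"ax":0.004,"ay":-0.001,"az":1.424,"claw":-1},{"x":-376,"y":245,"z":0,"ax":0.004,"ay":-0.001,"az":1.424,"claw":-1}]}}

```text
t: 2.43
tool_pos: [566.3, -215.6, 378.2]
tool_rot: [-179.8, 0.3, 0.6]
contact_force: [0.1, 0.2, 0.1]
gripper_width: -0.1
gripper_force: 0.0
```

Run:
```python
from h import *
d=snap('wrist'); save(d,'w1.png',None,1.5)
print(monitor.get_state()['tool_pos'],-d['R'].T@d['t'],d['R'][2])
X=cloud(d)
m=(X[...,2]>143)&(X[...,2]<170)&(abs(X[...,1]+223)<22)
n,l,s,c=cv2.connectedComponentsWithStats(m.astype(np.uint8))
for i in range(1,n):
    if s[i,4]>40: P=X[l==i]; print(s[i],P.mean(0).round(1),P.min(0).round(),P.max(0).round())
import pickle;pickle.dump(d,open('w1.pkl','wb'))
```

```text
[ 566.24119567 -215.1159734   378.57850974] [ 645.14784997 -215.20176904  520.65103625] [-3.09962195e-01 -5.45390202e-04 -9.50748726e-01]
[259  76  17  18 237] [ 643.4 -224.8  152.2] [ 635. -233.  144.] [ 652. -216.  160.]
[258 125  16  17 212] [ 592.3 -223.6  152. ] [ 582. -232.  144.] [ 600. -215.  158.]
[256 170  16  15 190] [ 541.3 -222.5  151.8] [ 532. -231.  144.] [ 548. -214.  158.]
[255 211  15  15 172] [ 490.1 -221.2  151.7] [ 481. -230.  144.] [ 496. -213.  158.]
```

View pics/w1.png

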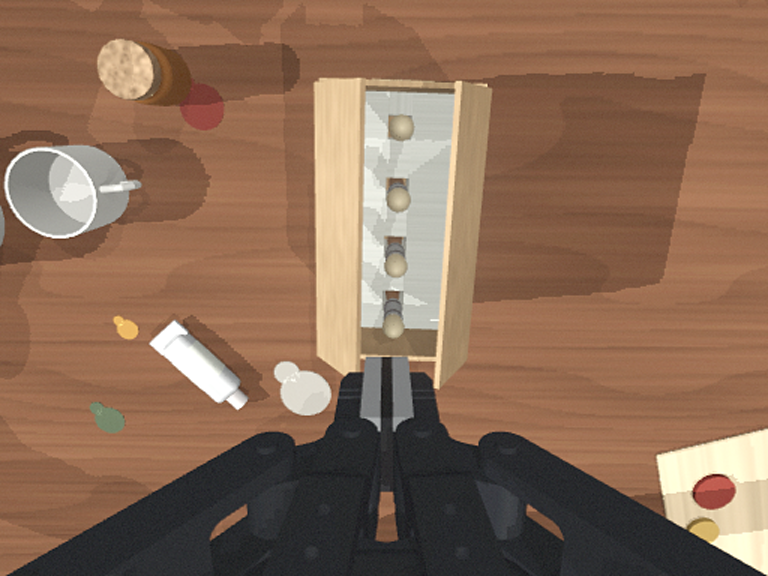

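The wrist view shows four brush heads at (400,127), (398,199), (396,264) and (393,325). They lie on a line with 52 mm pitch, at z≈158, as they should. Both flaps are partly open. Next I'll push the +y flap outwards from the inside.

>>> {"method": "jog_arm", "body": {"commands": [{"x":0,"y":15,"z":40,"ax":0,"ay":0,"az":0.01,"claw":-1},{"x":0,"y":15,"z":80,"ax":0,"ay":0,"az":0.01,"claw":-1},{"x":0,"y":15,"z":120,"ax":0,"ay":0,"az":0.01,"claw":-1},{"x":0,"y":15,"z":150,"ax":0,"ay":0,"az":0.01,"claw":-1},{"x":0,"y":15,"z":180,"ax":0,"ay":0,"az":0.01,"claw":-1},{"x":0,"y":15,"z":200,"ax":0,"ay":0,"az":0.01,"claw":-1},{"x":0,"y":15,"z":200,"ax":0,"ay":0,"az":0.01,"claw":-1},{"x":0,"y":0,"z":200,"ax":0,"ay":0,"az":0.01,"claw":-1},{"x":0,"y":-12,"z":200,"ax":0,"ay":0,"az":0.01,"claw":-1},{"x":0,"y":-24,"z":200,"ax":0,"ay":0,"az":0.01,"claw":-1},{"x":0,"y":-36,"z":200,"ax":0,"ay":0,"az":0.01,"claw":-1},{"x":0,"y":-46,"z":200,"ax":0,"ay":0,"az":0.01,"claw":-1},{"x":0,"y":-54,"z":200,"ax":0,"ay":0,"az":0.01,"claw":-1},{"x":0,"y":-60,"z":200,"ax":0,"ay":0,"az":0.01,"claw":-1},{"x":0,"y":-60,"z":200,"ax":0,"ay":0,"az":0.01,"claw":-1}]}}

```text
t: 3.73
tool_pos: [568.0, -152.3, 187.0]
tool_rot: [-179.8, -0.3, 0.0]
contact_force: [-6.1, 5.9, 16.7]
gripper_width: 0.1
gripper_force: 7.9
```

```bash
cat >> h.py <<'E'
def flaps(d=None):
    """flap angles (rad) from the top camera: points above the rim near each hinge, past the outer wall or inside"""
    d=d or snap('top'); X=cloud(d).reshape(-1,3); X=X[np.isfinite(X).all(1)]
    u=np.array([np.cos(np.radians(-1.4)),np.sin(np.radians(-1.4))]); n=np.array([-u[1],u[0]])
    q=X[:,:2]-[565.5,-223]; a=q@u; b=q@n
    for s in(1,-1):
        m=(abs(a)<105)&(X[:,2]>145)&(X[:,2]<205)&(s*b>18)&(s*b<110)
        if m.sum()<20: print(s,'few',m.sum()); continue
        c=s*b[m]-60; z=X[m,2]-140; r=np.hypot(c,z)>25
        print('flap',s,'n',r.sum(),'angle',np.median(np.arctan2(z[r],-c[r])).round(2))
E
python3 -c "
from h import *
flaps();d=snap('scene');save(d,'f1.png',(40,180,240,384),2)"
```

```text
flap 1 n 177 angle 1.95
flap -1 n 73 angle 1.12
```

View pics/f1.png

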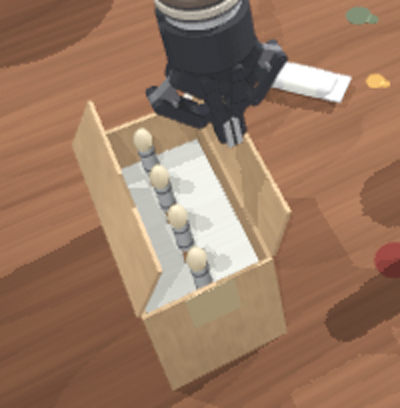

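>>> {"method": "jog_arm", "body": {"commands": [{"x":0,"y":15,"z":0,"ax":0,"ay":0,"az":0,"claw":-1},{"x":0,"y":40,"z":0,"ax":0,"ay":0,"az":0,"claw":-1},{"x":0,"y":74,"z":0,"ax":0,"ay":0,"az":0,"claw":-1},{"x":0,"y":74,"z":0,"ax":0,"ay":0,"az":0,"claw":-1}]}}

```text
t: 4.17
tool_pos: [568.1, -234.0, 184.5]
tool_rot: [179.7, -0.3, -0.1]
contact_force: [0.8, 0.2, 0.9]
gripper_width: 0.4
gripper_force: 0.0
```

```bash
python3 -c "
from h import *
flaps()"
```

```text
flap 1 n 539 angle 1.46
flap -1 n 126 angle 1.11
```

Run:
```python
from h import *
for c in('top','scene'):
    d=snap(c);X=cloud(d).reshape(-1,3);X=X[np.isfinite(X).all(1)]
    for x0 in(510,620):
        m=(abs(X[:,0]-x0)<3)&(X[:,2]>135)&(X[:,1]>-340)&(X[:,1]<-110)&(X[:,2]<215)
        P=X[m];P=P[np.argsort(P[:,1])];print(c,x0,P[:,1:].round().astype(int).tolist())
```

```text
top 510 [[-255, 194], [-255, 194], [-253, 192], [-253, 192], [-171, 198], [-171, 199], [-169, 198], [-168, 189], [-168, 199], [-168, 191], [-167, 184], [-167, 186], [-166, 178], [-166, 178], [-165, 171], [-165, 181], [-165, 174], [-164, 165], [-163, 170], [-162, 163], [-162, 165], [-161, 155], [-160, 159], [-160, 151], [-159, 152], [-158, 145], [-158, 146]]
top 620 [[-175, 198], [-174, 199], [-173, 196], [-172, 198], [-171, 192], [-171, 193], [-169, 188], [-169, 189], [-169, 189], [-169, 180], [-168, 183], [-167, 176], [-166, 180], [-166, 171], [-165, 164], [-165, 174], [-165, 165], [-164, 160], [-163, 160], [-163, 150], [-163, 152], [-162, 143], [-162, 146]]
scene 510 [[-284, 142], [-283, 146], [-282, 143], [-281, 148], [-281, 146], [-280, 151], [-279, 149], [-279, 151], [-278, 153], [-276, 157], [-276, 155], [-275, 157], [-273, 161], [-273, 162], [-272, 164], [-165, 138], [-163, 166], [-158, 144]]
scene 620 [[-287, 141], [-286, 144], [-285, 144], [-285, 147], [-284, 145], [-283, 148], [-282, 148], [-282, 149], [-281, 150], [-281, 150], [-281, 153], [-280, 154], [-279, 156], [-278, 156], [-278, 155], [-278, 157], [-277, 157], [-276, 160], [-276, 160], [-275, 161], [-274, 164], [-274, 162], [-274, 164], [-273, 165], [-272, 167], [-272, 170], [-272, 167], [-271, 170], [-271, 170], [-270, 171], [-270, 172], [-269, 174], [-268, 172], [-268, 173], [-267, 179], [-266, 178], [-266, 177], [-266, 180], [-265, 182], [-265, 180], [-264, 180], [-264, 182], [-264, 181], [-262, 185], [-262, 187], [-261, 187], [-260, 187], [-260, 189], [-260, 190], [-259, 189], [-258, 191], [-258, 194], [-258, 190], [-257, 190], [-256, 190], [-256, 188], [-255, 189], [-176, 197], [-176, 198], [-175, 196], [-174, 196], [-174, 196], [-174, 198], [-173, 197], [-172, 196], [-167, 176], [-165, 165], [-163, 153], [-160, 142]]
```

The flap got caught on a finger ledge and was dragged back to about 1.38 rad. I'll turn the gripper 90° and push with the flat side of the fingers.

>>> {"method": "jog_arm", "body": {"commands": [{"x":0,"y":-5,"z":-40,"ax":0,"ay":0,"az":0,"claw":-1},{"x":0,"y":-10,"z":-60,"ax":0,"ay":0,"az":-0.12,"claw":-1},{"x":0,"y":-10,"z":-60,"ax":0,"ay":0,"az":-1.57,"claw":-1},{"x":0,"y":-10,"z":-60,"ax":0,"ay":0,"az":-1.57,"claw":-1},{"x":0,"y":-10,"z":-60,"ax":0,"ay":0,"az":-1.57,"claw":-1},{"x":0,"y":-10,"z":-60,"ax":0,"ay":0,"az":-1.57,"claw":-1},{"x":0,"y":-10,"z":-60,"ax":0,"ay":0,"az":-1.57,"claw":-1},{"x":0,"y":-10,"z":-60,"ax":0,"ay":0,"az":-1.57,"claw":-1},{"x":0,"y":-10,"z":-60,"ax":0,"ay":0,"az":-1.57,"claw":-1},{"x":0,"y":-10,"z":-60,"ax":0,"ay":0,"az":-1.57,"claw":-1},{"x":0,"y":-10,"z":-60,"ax":0,"ay":0,"az":-1.57,"claw":-1},{"x":0,"y":-10,"z":-60,"ax":0,"ay":0,"az":-1.57,"claw":-1},{"x":0,"y":-10,"z":-60,"ax":0,"ay":0,"az":-1.57,"claw":-1},{"x":0,"y":-10,"z":-60,"ax":0,"ay":0,"az":-1.57,"claw":-1},{"x":0,"y":-10,"z":-60,"ax":0,"ay":0,"az":-1.57,"claw":-1},{"x":0,"y":-10,"z":-60,"ax":0,"ay":0,"az":-1.57,"claw":-1}]}}

```text
t: 5.65
tool_pos: [565.7, -218.5, 239.8]
tool_rot: [-179.9, -0.1, 89.9]
contact_force: [0.1, -0.1, -0.1]
gripper_width: 0.0
gripper_force: 0.0
```

```bash
python3 -c "
from h import *
go(567,-222,180,90);print(monitor.get_state()['tool_pos'],monitor.get_state()['tool_rot'])"
```

```text
shift [-3.6  1.5 59.8] turn [-0.003 -0.002 -0.002]
[ 565.66706673 -218.49451626  239.80475424] [-1.79853853e+02 -1.34251870e-01  8.98618556e+01]
```

>>> {"method": "jog_arm", "body": {"commands": [{"x":-4,"y":1,"z":30,"ax":0,"ay":0,"az":0,"claw":-1},{"x":-4,"y":1,"z":60,"ax":0,"ay":0,"az":0,"claw":-1},{"x":-4,"y":1,"z":60,"ax":0,"ay":0,"az":0,"claw":-1},{"x":10,"y":1,"z":60,"ax":0,"ay":0,"az":0,"claw":-1},{"x":22,"y":1,"z":60,"ax":0,"ay":0,"az":0,"claw":-1},{"x":34,"y":1,"z":60,"ax":0,"ay":0,"az":0,"claw":-1},{"x":46,"y":1,"z":60,"ax":0,"ay":0,"az":0,"claw":-1},{"x":58,"y":1,"z":60,"ax":0,"ay":0,"az":0,"claw":-1},{"x":70,"y":1,"z":60,"ax":0,"ay":0,"az":0,"claw":-1},{"x":71,"y":1,"z":60,"ax":0,"ay":0,"az":0,"claw":-1}]}}

```text
t: 6.48
tool_pos: [566.5, -146.1, 180.1]
tool_rot: [-179.9, -0.2, 90.0]
contact_force: [0.2, 0.0, -1.0]
gripper_width: 0.1
gripper_force: 0.0
```

>>> {"method": "jog_arm", "body": {"commands": [{"x":-20,"y":0,"z":0,"ax":0,"ay":0,"az":0,"claw":-1},{"x":-50,"y":0,"z":0,"ax":0,"ay":0,"az":0,"claw":-1},{"x":-74,"y":0,"z":0,"ax":0,"ay":0,"az":0,"claw":-1},{"x":-74,"y":0,"z":0,"ax":0,"ay":0,"az":0,"claw":-1}]}}

```text
t: 6.82
tool_pos: [566.6, -226.7, 179.8]
tool_rot: [-179.9, 0.0, 89.7]
contact_force: [0.1, 0.1, 0.7]
gripper_width: -0.1
gripper_force: 0.0
```

```bash
python3 -c "
from h import *
flaps()"
```

```text
flap 1 n 381 angle 2.15
flap -1 n 29 angle 1.1
```

>>> {"method": "jog_arm", "body": {"commands": [{"x":-12,"y":0,"z":0,"ax":0,"ay":0,"az":0,"claw":-1},{"x":-24,"y":0,"z":0,"ax":0,"ay":0,"az":0,"claw":-1},{"x":-36,"y":0,"z":0,"ax":0,"ay":0,"az":0,"claw":-1},{"x":-48,"y":0,"z":0,"ax":0,"ay":0,"az":0,"claw":-1},{"x":-60,"y":0,"z":0,"ax":0,"ay":0,"az":0,"claw":-1},{"x":-73,"y":0,"z":0,"ax":0,"ay":0,"az":0,"claw":-1},{"x":-73,"y":0,"z":0,"ax":0,"ay":0,"az":0,"claw":-1},{"x":-50,"y":0,"z":0,"ax":0,"ay":0,"az":0,"claw":-1},{"x":-20,"y":0,"z":0,"ax":0,"ay":0,"az":0,"claw":-1},{"x":3,"y":0,"z":-30,"ax":0,"ay":0,"az":0,"claw":-1},{"x":3,"y":0,"z":-60,"ax":0,"ay":0,"az":0,"claw":-0.3},{"x":3,"y":0,"z":-60,"ax":0,"ay":0,"az":0,"claw":-0.3}]}}

```text
t: 7.87
tool_pos: [570.3, -220.5, 246.2]
tool_rot: [179.6, 0.2, 90.0]
contact_force: [1.1, -0.4, 1.7]
gripper_width: 23.5
gripper_force: 0.0
```

```bash
python3 -c "
from h import *
flaps();go(488,-221,240,0)
d=snap('top');save(d,'t2.png',(300,80,430,230),3)"
```

```text
flap 1 n 388 angle 2.15
-1 few 15
shift [ -0.2 -81.4   3.6] turn [ 0.006 -0.002  1.57 ]
```

View pics/t2.png

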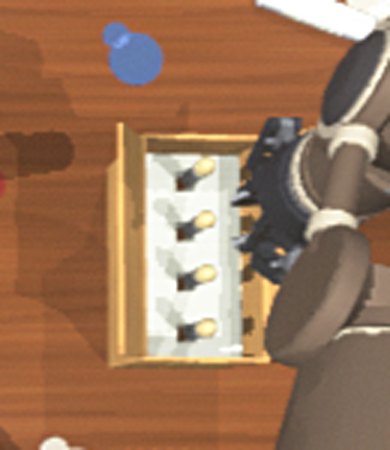

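The top view shows the +y flap fully outside on the left and four heads in the middle. The arm hides the other flap, so I'll check that one from the scene camera. Next I approach the nearest brush.

>>> {"method": "jog_arm", "body": {"commands": [{"x":0,"y":-20,"z":3,"ax":0,"ay":0,"az":1.57,"claw":0},{"x":0,"y":-50,"z":3,"ax":0,"ay":0,"az":1.57,"claw":0},{"x":0,"y":-81,"z":3,"ax":0.006,"ay":0,"az":1.57,"claw":0},{"x":0,"y":-81,"z":3,"ax":0.006,"ay":0,"az":1.57,"claw":0},{"x":0,"y":-81,"z":3,"ax":0.006,"ay":0,"az":1.57,"claw":0},{"x":0,"y":-81,"z":3,"ax":0.006,"ay":0,"az":1.57,"claw":0},{"x":0,"y":-81,"z":3,"ax":0.006,"ay":0,"az":1.57,"claw":0},{"x":0,"y":-81,"z":3,"ax":0.006,"ay":0,"az":1.57,"claw":0},{"x":0,"y":-81,"z":3,"ax":0.006,"ay":0,"az":1.57,"claw":0},{"x":0,"y":-81,"z":3,"ax":0.006,"ay":0,"az":1.57,"claw":0},{"x":0,"y":-81,"z":3,"ax":0.006,"ay":0,"az":1.57,"claw":0},{"x":0,"y":-81,"z":3,"ax":0.006,"ay":0,"az":1.57,"claw":0},{"x":0,"y":-81,"z":3,"ax":0.006,"ay":0,"az":1.57,"claw":0},{"x":0,"y":-81,"z":3,"ax":0.006,"ay":0,"az":1.57,"claw":0},{"x":0,"y":-81,"z":3,"ax":0.006,"ay":0,"az":1.57,"claw":0}]}}

```text
t: 9.22
tool_pos: [484.6, -219.9, 235.2]
tool_rot: [-179.6, 0.5, 0.0]
contact_force: [0.2, 0.0, -0.0]
gripper_width: 42.7
gripper_force: 0.0
```

```bash
python3 -c "
from h import *
go(488,-221,104,0)
X=cloud(snap('scene')).reshape(-1,3);X=X[np.isfinite(X).all(1)]
m=(abs(X[:,0]-640)<3)&(X[:,2]>135)&(X[:,1]>-340)&(X[:,1]<-240)&(X[:,2]<215)
print(X[m][::3,1:].round().astype(int).tolist())"
```

```text
shift [  4.6   2.1 131.1] turn [-0.007  0.009  0.   ]
[[-316, 187], [-318, 186], [-314, 184], [-310, 178], [-305, 173], [-316, 187], [-312, 182], [-308, 175], [-304, 170], [-319, 187], [-309, 176], [-305, 170], [-300, 166], [-305, 171], [-301, 164], [-297, 157], [-292, 152], [-297, 157], [-293, 154], [-289, 145], [-281, 140], [-289, 148], [-285, 141], [-280, 139], [-286, 142], [-281, 138]]
```

Both flaps are well past upright (≈2.15 and ≈2.2 rad). Descending on the first brush and gripping it.

>>> {"method": "jog_arm", "body": {"commands": [{"x":4,"y":2,"z":30,"ax":-0.007,"ay":0.009,"az":0,"claw":0},{"x":4,"y":2,"z":60,"ax":-0.007,"ay":0.009,"az":0,"claw":0},{"x":4,"y":2,"z":85,"ax":-0.007,"ay":0.009,"az":0,"claw":0},{"x":4,"y":2,"z":108,"ax":-0.007,"ay":0.009,"az":0,"claw":0},{"x":4,"y":2,"z":131,"ax":-0.007,"ay":0.009,"az":0,"claw":0},{"x":4,"y":2,"z":131,"ax":-0.007,"ay":0.009,"az":0,"claw":0},{"x":4,"y":2,"z":131,"ax":-0.007,"ay":0.009,"az":0,"claw":-1},{"x":4,"y":2,"z":131,"ax":-0.007,"ay":0.009,"az":0,"claw":-1},{"x":4,"y":2,"z":131,"ax":-0.007,"ay":0.009,"az":0,"claw":-1},{"x":4,"y":2,"z":131,"ax":-0.007,"ay":0.009,"az":0,"claw":-1},{"x":4,"y":2,"z":131,"ax":-0.007,"ay":0.009,"az":0,"claw":-1}]}}

```text
t: 10.18
tool_pos: [489.5, -221.6, 107.0]
tool_rot: [179.9, -0.3, -0.1]
contact_force: [-0.9, -1.0, -1.0]
gripper_width: 15.1
gripper_force: 57.5
```

>>> {"method": "jog_arm", "body": {"commands": [{"x":0,"y":0,"z":-15,"ax":0,"ay":0,"az":0,"claw":-1},{"x":0,"y":0,"z":-45,"ax":0,"ay":0,"az":0,"claw":-1},{"x":0,"y":0,"z":-80,"ax":0,"ay":0,"az":0,"claw":-1},{"x":0,"y":0,"z":-120,"ax":0,"ay":0,"az":0,"claw":-1},{"x":0,"y":0,"z":-155,"ax":0,"ay":0,"az":0,"claw":-1},{"x":0,"y":0,"z":-190,"ax":0,"ay":0,"az":0,"claw":-1},{"x":0,"y":0,"z":-200,"ax":0,"ay":0,"az":0,"claw":-1},{"x":0,"y":0,"z":-200,"ax":0,"ay":0,"az":0,"claw":-1}]}}

```text
t: 10.85
tool_pos: [490.4, -222.1, 310.8]
tool_rot: [179.7, -0.6, -0.1]
contact_force: [0.6, -0.3, -0.9]
gripper_width: 15.6
gripper_force: 57.8
```

```bash
cat >> h.py <<'E'
def mug(c0=(547,249),verbose=True):
    X=cloud(snap('top')).reshape(-1,3); X=X[np.isfinite(X).all(1)]
    c=np.array(c0,float)
    Q=X[(np.hypot(*(X[:,:2]-c).T)<95)&(abs(X[:,2]-85)<5)][:,:2]
    for _ in range(5):   # robust circle fit
        A=np.c_[2*Q,np.ones(len(Q))]; s=np.linalg.lstsq(A,(Q**2).sum(1),rcond=None)[0]
        c=s[:2]; r=np.sqrt(s[2]+c@c); e=abs(np.hypot(*(Q-c).T)-r); Q=Q[e<max(4,1.5*np.median(e))]
    D=X[(X[:,2]>15)&(X[:,2]<80)][:,:2]-c; R=np.hypot(*D.T); H=D[(R>70)&(R<98)]
    az=np.degrees(np.arctan2(*H.mean(0)[::-1])) if len(H) else np.nan
    if verbose: print('mug',c.round(1),'r',r.round(1),'handle az',round(az,1),'n',len(Q),len(H))
    return c,az
def place(c,away,slot,L,up=0,gap=3):
    """TCP target for a brush gripped with the TCP L mm up from its handle end"""
    tb,rb,da=[(-24,-6,-11),(-8,4,-6),(8,4,6),(24,-6,11)][slot]
    a=np.radians(away); u=np.array([np.cos(a),np.sin(a)]); w=np.array([-u[1],u[0]])
    az=away+da; T=np.radians(25); b=np.radians(az)
    B=np.r_[c+rb*u+tb*w,8+gap+up]
    P=B+L*np.array([np.sin(T)*np.cos(b),np.sin(T)*np.sin(b),np.cos(T)])
    print('TCP',P.round(1)); go(*P,yaw=az-90,tilt=25,az=az)
E
python3 -c "
from h import *
c,az=mug()
print(monitor.get_state()['tool_pos'],monitor.get_state()['gripper_width'])
place(c,az+180,0,103,150)"
```

```text
mug [547.3 249.1] r 55.8 handle az -31.8 n 174 36
[ 488.86919076 -221.23523119  307.41370291] 15.354118714286457
TCP [533.1 295.9 254.3]
shift [  43.3 -517.4   51.7] turn [-0.406  0.176 -0.812]
```

>>> {"method": "jog_arm", "body": {"commands": [{"x":4,"y":-40,"z":0,"ax":0,"ay":0,"az":0,"claw":-1},{"x":8,"y":-80,"z":0,"ax":0,"ay":0,"az":0,"claw":-1},{"x":12,"y":-120,"z":0,"ax":0,"ay":0,"az":0,"claw":-1},{"x":16,"y":-160,"z":0,"ax":0,"ay":0,"az":0,"claw":-1},{"x":20,"y":-200,"z":0,"ax":-0.05,"ay":0.02,"az":-0.1,"claw":-1},{"x":43,"y":-517,"z":0,"ax":-0.406,"ay":0.176,"az":-0.812,"claw":-1},{"x":43,"y":-517,"z":0,"ax":-0.406,"ay":0.176,"az":-0.812,"claw":-1},{"x":43,"y":-517,"z":0,"ax":-0.406,"ay":0.176,"az":-0.812,"claw":-1},{"x":43,"y":-517,"z":0,"ax":-0.406,"ay":0.176,"az":-0.812,"claw":-1},{"x":43,"y":-517,"z":0,"ax":-0.406,"ay":0.176,"az":-0.812,"claw":-1},{"x":43,"y":-517,"z":0,"ax":-0.406,"ay":0.176,"az":-0.812,"claw":-1},{"x":43,"y":-517,"z":20,"ax":-0.406,"ay":0.176,"az":-0.812,"claw":-1},{"x":43,"y":-517,"z":51,"ax":-0.406,"ay":0.176,"az":-0.812,"claw":-1},{"x":43,"y":-517,"z":51,"ax":-0.406,"ay":0.176,"az":-0.812,"claw":-1},{"x":43,"y":-517,"z":51,"ax":-0.406,"ay":0.176,"az":-0.812,"claw":-1},{"x":43,"y":-517,"z":51,"ax":-0.406,"ay":0.176,"az":-0.812,"claw":-1}]}}

```text
t: 12.23
tool_pos: [530.5, 294.5, 251.3]
tool_rot: [155.2, 0.4, 47.2]
contact_force: [0.4, -0.3, -0.3]
gripper_width: 15.5
gripper_force: 58.0
```

Run:
```python
from h import *
s=monitor.get_state();print(s['tool_pos'],s['tool_rot'],s['gripper_width'])
d=snap('scene'); 
save(d,'p1.png',(200,60,450,300),2.4)
c=np.array([547.3,249.1])
place(c,148.2,0,103,0); place(c,148.2,0,103,100)
```

```text
[530.51340834 294.53713617 251.2955277 ] [155.2389037    0.40660153  47.19779138] 15.476162382486883
TCP [533.1 295.9 104.3]
shift [  2.6 -62.3 135.2] turn [-0.003  0.004  0.001]
TCP [533.1 295.9 204.3]
shift [  2.2 -20.4  44.5] turn [-0.003  0.004  0.001]
```

View pics/p1.png

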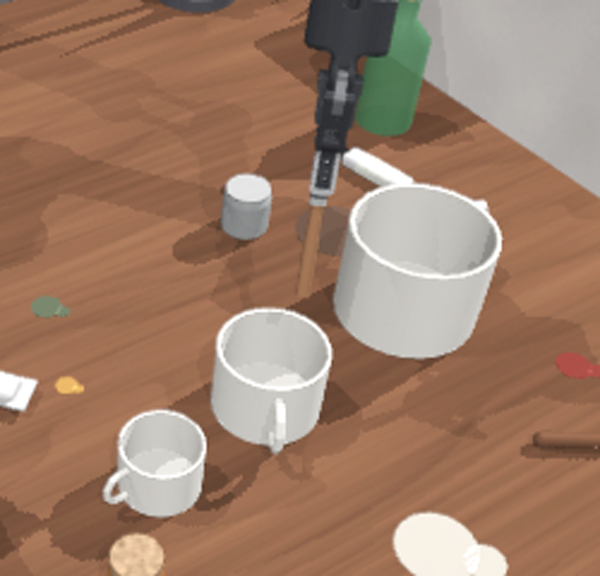

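The brush hangs straight in the gripper at (315,240), tilted and aimed into the middle mug (272,370). Lowering it now.

>>> {"method": "jog_arm", "body": {"commands": [{"x":2,"y":-10,"z":22,"ax":-0.003,"ay":0.004,"az":0,"claw":-1},{"x":2,"y":-20,"z":44,"ax":-0.003,"ay":0.004,"az":0,"claw":-1},{"x":2,"y":-30,"z":66,"ax":-0.003,"ay":0.004,"az":0,"claw":-1},{"x":2,"y":-40,"z":88,"ax":-0.003,"ay":0.004,"az":0,"claw":-1},{"x":2,"y":-50,"z":109,"ax":-0.003,"ay":0.004,"az":0,"claw":-1},{"x":2,"y":-56,"z":123,"ax":-0.003,"ay":0.004,"az":0,"claw":-1},{"x":2,"y":-60,"z":131,"ax":-0.003,"ay":0.004,"az":0,"claw":-1},{"x":2,"y":-60,"z":131,"ax":-0.003,"ay":0.004,"az":0,"claw":-1},{"x":2,"y":-60,"z":131,"ax":-0.003,"ay":0.004,"az":0,"claw":-1}]}}

```text
t: 13.03
tool_pos: [534.3, 296.9, 111.0]
tool_rot: [155.0, -0.2, 47.2]
contact_force: [-0.1, 0.2, -0.0]
gripper_width: 15.4
gripper_force: 58.0
```

Run:
```python
from h import *
s=monitor.get_state();print(s['tool_pos'],s['contact_force'])
place(np.array([547.3,249.1]),148.2,0,103,0)
```

```text
[534.2606761  296.86370766 110.96613641] [-0.14530795  0.21420605 -0.03132341]
TCP [533.1 295.9 104.3]
shift [-1.5 -3.   5.9] turn [-0.    -0.004 -0.001]
```

>>> {"method": "jog_arm", "body": {"commands": [{"x":0,"y":-3,"z":6,"ax":0,"ay":0,"az":0,"claw":-1},{"x":0,"y":-3,"z":6,"ax":0,"ay":0,"az":0,"claw":-1},{"x":0,"y":-3,"z":6,"ax":0,"ay":0,"az":0,"claw":-0.5},{"x":0,"y":-3,"z":6,"ax":0,"ay":0,"az":0,"claw":-0.2},{"x":0,"y":-3,"z":6,"ax":0,"ay":0,"az":0,"claw":-0.2},{"x":0,"y":-3,"z":6,"ax":0,"ay":0,"az":0,"claw":-0.2},{"x":0,"y":-3,"z":6,"ax":0,"ay":0,"az":0,"claw":-0.2},{"x":0,"y":-3,"z":-15,"ax":0,"ay":0,"az":0,"claw":-0.2},{"x":0,"y":-3,"z":-45,"ax":0,"ay":0,"az":0,"claw":-0.2},{"x":0,"y":-3,"z":-80,"ax":0,"ay":0,"az":0,"claw":-0.2},{"x":0,"y":20,"z":-120,"ax":0,"ay":0,"az":0,"claw":-0.2},{"x":0,"y":40,"z":-160,"ax":0,"ay":0,"az":0,"claw":-0.2},{"x":0,"y":40,"z":-160,"ax":0,"ay":0,"az":0,"claw":-0.2}]}}

```text
t: 14.12
tool_pos: [513.8, 320.8, 281.4]
tool_rot: [154.8, -1.0, 47.4]
contact_force: [0.6, -0.5, 1.2]
gripper_width: 34.1
gripper_force: 0.0
```

Run:
```python
from h import *
mug(); d=snap('scene'); save(d,'p2.png',(260,150,370,260),4.5)
go(539.6,-222.4,290,0)
```

```text
mug [547.2 249. ] r 55.8 handle az -31.9 n 167 36
shift [-379.3  359.1  147.8] turn [ 0.407 -0.191  0.809]
```

View pics/p2.png

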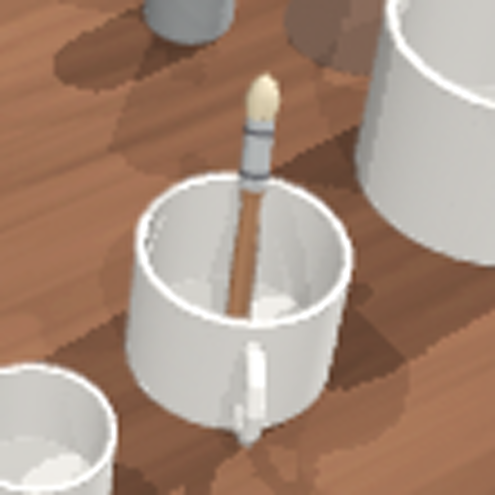

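The first brush stands in the mug, leaning at (253,190) on the rim side opposite the handle (255,380). On to the second brush.

>>> {"method": "jog_arm", "body": {"commands": [{"x":-379,"y":359,"z":148,"ax":0.407,"ay":-0.191,"az":0.809,"claw":0},{"x":-379,"y":359,"z":148,"ax":0.407,"ay":-0.191,"az":0.809,"claw":0},{"x":-379,"y":359,"z":148,"ax":0.407,"ay":-0.191,"az":0.809,"claw":0},{"x":-379,"y":359,"z":148,"ax":0.407,"ay":-0.191,"az":0.809,"claw":0},{"x":-379,"y":359,"z":148,"ax":0.407,"ay":-0.191,"az":0.809,"claw":0},{"x":-379,"y":359,"z":148,"ax":0.407,"ay":-0.191,"az":0.809,"claw":0},{"x":-379,"y":359,"z":148,"ax":0.407,"ay":-0.191,"az":0.809,"claw":0},{"x":-379,"y":359,"z":148,"ax":0.407,"ay":-0.191,"az":0.809,"claw":0},{"x":-379,"y":359,"z":148,"ax":0.407,"ay":-0.191,"az":0.809,"claw":0},{"x":-379,"y":359,"z":148,"ax":0.407,"ay":-0.191,"az":0.809,"claw":0},{"x":-379,"y":359,"z":148,"ax":0.407,"ay":-0.191,"az":0.809,"claw":0},{"x":-379,"y":359,"z":148,"ax":0.407,"ay":-0.191,"az":0.809,"claw":0},{"x":-379,"y":359,"z":148,"ax":0.407,"ay":-0.191,"az":0.809,"claw":0},{"x":-379,"y":359,"z":148,"ax":0.407,"ay":-0.191,"az":0.809,"claw":0},{"x":-379,"y":359,"z":148,"ax":0.407,"ay":-0.191,"az":0.809,"claw":0},{"x":-379,"y":359,"z":148,"ax":0.407,"ay":-0.191,"az":0.809,"claw":0}]}}

```text
t: 15.55
tool_pos: [536.7, -222.9, 285.6]
tool_rot: [179.9, 0.6, -0.1]
contact_force: [0.1, 0.0, -0.4]
gripper_width: 42.6
gripper_force: 0.0
```

```bash
cat >> h.py <<'E'
def brushes(c,away):
    X=cloud(snap('scene')); m=(X[...,2]>100)&(X[...,2]<180)&(np.hypot(X[...,0]-c[0],X[...,1]-c[1])<150)
    a=np.radians(away); u=np.array([np.cos(a),np.sin(a)]); w=np.array([-u[1],u[0]])
    n,l,s,_=cv2.connectedComponentsWithStats(m.astype(np.uint8))
    for i in range(1,n):
        if s[i,4]<15: continue
        P=X[l==i]
        for lo,hi in((100,118),(128,146)):
            Q=P[(P[:,2]>lo)&(P[:,2]<hi)]
            if len(Q): q=Q.mean(0); print('blob',i,'n',len(Q),'z',q[2].round(),'r,t',((q[:2]-c)@u).round(1),((q[:2]-c)@w).round(1))
E
python3 - <<'E'
from h import *
go(539.6,-222.4,104,0)
brushes(np.array([547.2,249]),148.2)
E
```

```text
shift [  4.9  -1.  181.5] turn [ 0.002  0.011 -0.001]
blob 2 n 54 z 109.0 r,t 48.9 -12.6
blob 2 n 45 z 135.0 r,t 64.5 -14.6
```

>>> {"method": "jog_arm", "body": {"commands": [{"x":5,"y":-1,"z":40,"ax":0,"ay":0.011,"az":0,"claw":0},{"x":5,"y":-1,"z":75,"ax":0,"ay":0.011,"az":0,"claw":0},{"x":4,"y":-1,"z":105,"ax":0,"ay":0.011,"az":0,"claw":0},{"x":4,"y":-1,"z":135,"ax":0,"ay":0.011,"az":0,"claw":0},{"x":4,"y":-1,"z":160,"ax":0,"ay":0.011,"az":0,"claw":0},{"x":4,"y":-1,"z":180,"ax":0,"ay":0.011,"az":0,"claw":0},{"x":4,"y":-1,"z":182,"ax":0,"ay":0.011,"az":0,"claw":0},{"x":4,"y":-1,"z":182,"ax":0,"ay":0.011,"az":0,"claw":-1},{"x":4,"y":-1,"z":182,"ax":0,"ay":0.011,"az":0,"claw":-1},{"x":4,"y":-1,"z":182,"ax":0,"ay":0.011,"az":0,"claw":-1},{"x":4,"y":-1,"z":182,"ax":0,"ay":0.011,"az":0,"claw":-1},{"x":4,"y":-1,"z":182,"ax":0,"ay":0.011,"az":0,"claw":-1}]}}

```text
t: 16.6
tool_pos: [541.8, -224.0, 107.7]
tool_rot: [179.6, -0.4, 0.0]
contact_force: [0.3, 0.4, -0.7]
gripper_width: 16.0
gripper_force: 57.4
```

>>> {"method": "jog_arm", "body": {"commands": [{"x":0,"y":0,"z":-15,"ax":0,"ay":0,"az":0,"claw":-1},{"x":0,"y":0,"z":-45,"ax":0,"ay":0,"az":0,"claw":-1},{"x":0,"y":0,"z":-80,"ax":0,"ay":0,"az":0,"claw":-1},{"x":0,"y":0,"z":-120,"ax":0,"ay":0,"az":0,"claw":-1},{"x":0,"y":0,"z":-155,"ax":0,"ay":0,"az":0,"claw":-1},{"x":0,"y":0,"z":-190,"ax":0,"ay":0,"az":0,"claw":-1},{"x":0,"y":0,"z":-205,"ax":0,"ay":0,"az":0,"claw":-1},{"x":0,"y":0,"z":-205,"ax":0,"ay":0,"az":0,"claw":-1}]}}

```text
t: 17.27
tool_pos: [542.8, -224.1, 318.3]
tool_rot: [179.4, -0.9, 0.0]
contact_force: [0.7, -0.7, 0.9]
gripper_width: 15.7
gripper_force: 57.7
```

```bash
python3 -c "
from h import *
c,az=mug()
print(monitor.get_state()['tool_pos'],monitor.get_state()['gripper_width'])
place(c,148.2,3,101,150)"
```

```text
mug [547.2 249.2] r 55.8 handle az -31.9 n 165 36
[ 541.3484547  -223.31986114  314.77404002] 15.501879006076294
TCP [499.8 240.8 252.5]
shift [ -42.2 -464.6   57.8] turn [-0.368  0.259 -1.188]
```

>>> {"method": "jog_arm", "body": {"commands": [{"x":-4,"y":-40,"z":0,"ax":0,"ay":0,"az":0,"claw":-1},{"x":-8,"y":-80,"z":0,"ax":0,"ay":0,"az":0,"claw":-1},{"x":-12,"y":-120,"z":0,"ax":0,"ay":0,"az":0,"claw":-1},{"x":-16,"y":-160,"z":0,"ax":0,"ay":0,"az":0,"claw":-1},{"x":-20,"y":-200,"z":0,"ax":-0.04,"ay":0.03,"az":-0.11,"claw":-1},{"x":-42,"y":-465,"z":0,"ax":-0.368,"ay":0.259,"az":-1.188,"claw":-1},{"x":-42,"y":-465,"z":0,"ax":-0.368,"ay":0.259,"az":-1.188,"claw":-1},{"x":-42,"y":-465,"z":0,"ax":-0.368,"ay":0.259,"az":-1.188,"claw":-1},{"x":-42,"y":-465,"z":0,"ax":-0.368,"ay":0.259,"az":-1.188,"claw":-1},{"x":-42,"y":-465,"z":0,"ax":-0.368,"ay":0.259,"az":-1.188,"claw":-1},{"x":-42,"y":-465,"z":0,"ax":-0.368,"ay":0.259,"az":-1.188,"claw":-1},{"x":-42,"y":-465,"z":0,"ax":-0.368,"ay":0.259,"az":-1.188,"claw":-1},{"x":-42,"y":-465,"z":0,"ax":-0.368,"ay":0.259,"az":-1.188,"claw":-1},{"x":-42,"y":-465,"z":20,"ax":-0.368,"ay":0.259,"az":-1.188,"claw":-1},{"x":-42,"y":-465,"z":58,"ax":-0.368,"ay":0.259,"az":-1.188,"claw":-1},{"x":-42,"y":-465,"z":58,"ax":-0.368,"ay":0.259,"az":-1.188,"claw":-1},{"x":-42,"y":-465,"z":58,"ax":-0.368,"ay":0.259,"az":-1.188,"claw":-1},{"x":-42,"y":-465,"z":58,"ax":-0.368,"ay":0.259,"az":-1.188,"claw":-1}]}}

```text
t: 18.82
tool_pos: [498.3, 242.0, 250.4]
tool_rot: [155.4, 0.0, 69.2]
contact_force: [-0.2, -0.3, -0.4]
gripper_width: 15.6
gripper_force: 58.1
```

```bash
python3 -c "
from h import *
brushes(np.array([547.2,249]),148.2)
place(np.array([547.2,249.1]),148.2,3,102,0)"
```

```text
blob 1 n 55 z 108.0 r,t 49.2 -12.6
blob 1 n 48 z 134.0 r,t 63.8 -14.2
TCP [499.4 240.8 103.4]
shift [ -1.9 -61.4 135.2] turn [-0.006 -0.002 -0.001]
```

>>> {"method": "jog_arm", "body": {"commands": [{"x":-2,"y":-10,"z":22,"ax":-0.004,"ay":0,"az":0,"claw":-1},{"x":-2,"y":-20,"z":44,"ax":-0.004,"ay":0,"az":0,"claw":-1},{"x":-2,"y":-30,"z":66,"ax":-0.004,"ay":0,"az":0,"claw":-1},{"x":-2,"y":-40,"z":88,"ax":-0.004,"ay":0,"az":0,"claw":-1},{"x":-2,"y":-50,"z":109,"ax":-0.004,"ay":0,"az":0,"claw":-1},{"x":-2,"y":-56,"z":123,"ax":-0.004,"ay":0,"az":0,"claw":-1},{"x":-2,"y":-60,"z":131,"ax":-0.004,"ay":0,"az":0,"claw":-1},{"x":-2,"y":-62,"z":135,"ax":-0.004,"ay":0,"az":0,"claw":-1},{"x":-2,"y":-62,"z":135,"ax":-0.004,"ay":0,"az":0,"claw":-1}]}}

```text
t: 19.62
tool_pos: [498.2, 240.7, 102.4]
tool_rot: [155.1, -0.1, 69.2]
contact_force: [0.0, 0.6, 0.6]
gripper_width: 15.4
gripper_force: 58.0
```

>>> {"method": "jog_arm", "body": {"commands": [{"x":0,"y":-1,"z":3,"ax":0,"ay":0,"az":0,"claw":-1},{"x":0,"y":-1,"z":3,"ax":0,"ay":0,"az":0,"claw":-1},{"x":0,"y":-1,"z":3,"ax":0,"ay":0,"az":0,"claw":-0.5},{"x":0,"y":-1,"z":3,"ax":0,"ay":0,"az":0,"claw":-0.2},{"x":0,"y":-1,"z":3,"ax":0,"ay":0,"az":0,"claw":-0.2},{"x":0,"y":-1,"z":3,"ax":0,"ay":0,"az":0,"claw":-0.2},{"x":0,"y":-1,"z":3,"ax":0,"ay":0,"az":0,"claw":-0.2},{"x":0,"y":-1,"z":-15,"ax":0,"ay":0,"az":0,"claw":-0.2},{"x":0,"y":-1,"z":-45,"ax":0,"ay":0,"az":0,"claw":-0.2},{"x":0,"y":-1,"z":-80,"ax":0,"ay":0,"az":0,"claw":-0.2},{"x":0,"y":20,"z":-120,"ax":0,"ay":0,"az":0,"claw":-0.2},{"x":0,"y":40,"z":-160,"ax":0,"ay":0,"az":0,"claw":-0.2},{"x":0,"y":40,"z":-165,"ax":0,"ay":0,"az":0,"claw":-0.2}]}}

```text
t: 20.7
tool_pos: [470.0, 254.5, 276.8]
tool_rot: [154.7, -0.6, 69.3]
contact_force: [0.5, 0.2, 1.8]
gripper_width: 34.0
gripper_force: 0.0
```

```bash
python3 -c "
from h import *
c,az=mug();brushes(c,148.2);go(591.5,-223.7,290,0)"
```

```text
mug [547.1 249.1] r 55.8 handle az -31.9 n 150 37
blob 1 n 58 z 109.0 r,t 49.2 -13.0
blob 1 n 46 z 135.0 r,t 64.1 -14.4
blob 2 n 48 z 109.0 r,t 37.4 29.6
blob 2 n 56 z 138.0 r,t 52.2 33.0
blob 3 n 19 z 108.0 r,t 95.8 -114.0
shift [-402.6  266.   102.4] turn [ 0.378 -0.271  1.186]
```

>>> {"method": "jog_arm", "body": {"commands": [{"x":-402,"y":266,"z":102,"ax":0.378,"ay":-0.271,"az":1.186,"claw":0},{"x":-402,"y":266,"z":102,"ax":0.378,"ay":-0.271,"az":1.186,"claw":0},{"x":-402,"y":266,"z":102,"ax":0.378,"ay":-0.271,"az":1.186,"claw":0},{"x":-402,"y":266,"z":102,"ax":0.378,"ay":-0.271,"az":1.186,"claw":0},{"x":-402,"y":266,"z":102,"ax":0.378,"ay":-0.271,"az":1.186,"claw":0},{"x":-402,"y":266,"z":102,"ax":0.378,"ay":-0.271,"az":1.186,"claw":0},{"x":-402,"y":266,"z":102,"ax":0.378,"ay":-0.271,"az":1.186,"claw":0},{"x":-402,"y":266,"z":102,"ax":0.378,"ay":-0.271,"az":1.186,"claw":0},{"x":-402,"y":266,"z":102,"ax":0.378,"ay":-0.271,"az":1.186,"claw":0},{"x":-402,"y":266,"z":102,"ax":0.378,"ay":-0.271,"az":1.186,"claw":0},{"x":-402,"y":266,"z":102,"ax":0.378,"ay":-0.271,"az":1.186,"claw":0},{"x":-402,"y":266,"z":102,"ax":0.378,"ay":-0.271,"az":1.186,"claw":0},{"x":-402,"y":266,"z":102,"ax":0.378,"ay":-0.271,"az":1.186,"claw":0},{"x":-402,"y":266,"z":102,"ax":0.378,"ay":-0.271,"az":1.186,"claw":0},{"x":-402,"y":266,"z":102,"ax":0.378,"ay":-0.271,"az":1.186,"claw":0},{"x":-402,"y":266,"z":102,"ax":0.378,"ay":-0.271,"az":1.186,"claw":0}]}}

```text
t: 22.13
tool_pos: [588.5, -223.1, 285.6]
tool_rot: [179.8, 0.6, 0.1]
contact_force: [0.2, 0.8, -0.3]
gripper_width: 42.7
gripper_force: 0.0
```

```bash
sed -i 's/(24,-6,11)\]\[slot\]/(24,-6,11),(-23,-8,-15)][slot]/' h.py; python3 -c "
from h import *
go(591.5,-223.7,104,0);flaps()"
```

```text
shift [  4.8  -0.  181.5] turn [0.004 0.01  0.001]
flap 1 n 385 angle 2.15
flap -1 n 251 angle 2.14
```

>>> {"method": "jog_arm", "body": {"commands": [{"x":5,"y":0,"z":40,"ax":0,"ay":0.01,"az":0,"claw":0},{"x":4,"y":0,"z":75,"ax":0,"ay":0.01,"az":0,"claw":0},{"x":3,"y":0,"z":105,"ax":0,"ay":0.01,"az":0,"claw":0},{"x":3,"y":0,"z":135,"ax":0,"ay":0.01,"az":0,"claw":0},{"x":3,"y":0,"z":160,"ax":0,"ay":0.01,"az":0,"claw":0},{"x":3,"y":0,"z":180,"ax":0,"ay":0.01,"az":0,"claw":0},{"x":3,"y":0,"z":182,"ax":0,"ay":0.01,"az":0,"claw":0},{"x":3,"y":0,"z":182,"ax":0,"ay":0.01,"az":0,"claw":-1},{"x":3,"y":0,"z":182,"ax":0,"ay":0.01,"az":0,"claw":-1},{"x":3,"y":0,"z":182,"ax":0,"ay":0.01,"az":0,"claw":-1},{"x":3,"y":0,"z":182,"ax":0,"ay":0.01,"az":0,"claw":-1},{"x":3,"y":0,"z":182,"ax":0,"ay":0.01,"az":0,"claw":-1}]}}

```text
t: 23.18
tool_pos: [592.2, -226.0, 107.0]
tool_rot: [179.6, -0.3, 0.0]
contact_force: [-0.4, 0.3, -0.1]
gripper_width: 15.2
gripper_force: 57.3
```

>>> {"method": "jog_arm", "body": {"commands": [{"x":0,"y":0,"z":-15,"ax":0,"ay":0,"az":0,"claw":-1},{"x":0,"y":0,"z":-45,"ax":0,"ay":0,"az":0,"claw":-1},{"x":0,"y":0,"z":-80,"ax":0,"ay":0,"az":0,"claw":-1},{"x":0,"y":0,"z":-120,"ax":0,"ay":0,"az":0,"claw":-1},{"x":0,"y":0,"z":-155,"ax":0,"ay":0,"az":0,"claw":-1},{"x":0,"y":0,"z":-190,"ax":0,"ay":0,"az":0,"claw":-1},{"x":0,"y":0,"z":-205,"ax":0,"ay":0,"az":0,"claw":-1},{"x":0,"y":0,"z":-205,"ax":0,"ay":0,"az":0,"claw":-1}]}}

```text
t: 23.85
tool_pos: [593.5, -225.9, 317.8]
tool_rot: [179.4, -0.8, -0.0]
contact_force: [1.0, 0.4, 0.7]
gripper_width: 15.2
gripper_force: 57.7
```

```bash
python3 -c "
from h import *
c,az=mug();brushes(c,az+180)
print(monitor.get_state()['tool_pos'],monitor.get_state()['gripper_width'])
place(c,148.2,4,103,150)"
```

```text
mug [547.2 249.1] r 55.8 handle az -31.8 n 161 35
blob 1 n 56 z 109.0 r,t 48.9 -12.5
blob 1 n 48 z 134.0 r,t 64.2 -14.4
blob 3 n 49 z 109.0 r,t 38.3 29.8
blob 3 n 59 z 137.0 r,t 52.3 32.6
blob 4 n 20 z 109.0 r,t 95.0 -114.7
[ 590.61042212 -224.63256571  310.95179412] 15.60992150667185
TCP [536.3 296.1 254.3]
shift [ -54.6 -521.1   53.1] turn [-0.408  0.163 -0.742]
```

>>> {"method": "jog_arm", "body": {"commands": [{"x":-4,"y":-40,"z":0,"ax":0,"ay":0,"az":0,"claw":-1},{"x":-8,"y":-80,"z":0,"ax":0,"ay":0,"az":0,"claw":-1},{"x":-12,"y":-120,"z":0,"ax":0,"ay":0,"az":0,"claw":-1},{"x":-16,"y":-160,"z":0,"ax":0,"ay":0,"az":0,"claw":-1},{"x":-20,"y":-200,"z":0,"ax":-0.05,"ay":0.02,"az":-0.1,"claw":-1},{"x":-55,"y":-521,"z":0,"ax":-0.408,"ay":0.163,"az":-0.742,"claw":-1},{"x":-55,"y":-521,"z":0,"ax":-0.408,"ay":0.163,"az":-0.742,"claw":-1},{"x":-55,"y":-521,"z":0,"ax":-0.408,"ay":0.163,"az":-0.742,"claw":-1},{"x":-55,"y":-521,"z":0,"ax":-0.408,"ay":0.163,"az":-0.742,"claw":-1},{"x":-55,"y":-521,"z":0,"ax":-0.408,"ay":0.163,"az":-0.742,"claw":-1},{"x":-55,"y":-521,"z":0,"ax":-0.408,"ay":0.163,"az":-0.742,"claw":-1},{"x":-55,"y":-521,"z":0,"ax":-0.408,"ay":0.163,"az":-0.742,"claw":-1},{"x":-55,"y":-521,"z":0,"ax":-0.408,"ay":0.163,"az":-0.742,"claw":-1},{"x":-55,"y":-521,"z":20,"ax":-0.408,"ay":0.163,"az":-0.742,"claw":-1},{"x":-55,"y":-521,"z":53,"ax":-0.408,"ay":0.163,"az":-0.742,"claw":-1},{"x":-55,"y":-521,"z":53,"ax":-0.408,"ay":0.163,"az":-0.742,"claw":-1},{"x":-55,"y":-521,"z":53,"ax":-0.408,"ay":0.163,"az":-0.742,"claw":-1},{"x":-55,"y":-521,"z":53,"ax":-0.408,"ay":0.163,"az":-0.742,"claw":-1}]}}

```text
t: 25.45
tool_pos: [535.4, 295.3, 253.4]
tool_rot: [155.1, 0.2, 43.2]
contact_force: [0.6, 0.2, 0.0]
gripper_width: 15.8
gripper_force: 58.1
```

```bash
python3 -c "
from h import *
c=np.array([547.2,249.1]);brushes(c,148.2)
place(c,148.2,4,103,0)"
```

```text
blob 1 n 57 z 109.0 r,t 49.1 -13.2
blob 1 n 47 z 134.0 r,t 64.0 -14.7
blob 3 n 50 z 109.0 r,t 37.9 30.0
blob 3 n 57 z 137.0 r,t 51.8 32.9
blob 4 n 14 z 108.0 r,t 92.7 -116.5
TCP [536.3 296.2 104.3]
shift [  0.3 -63.7 136.4] turn [-0.001  0.    -0.   ]
```

>>> {"method": "jog_arm", "body": {"commands": [{"x":0,"y":-10,"z":22,"ax":0,"ay":0,"az":0,"claw":-1},{"x":0,"y":-20,"z":44,"ax":0,"ay":0,"az":0,"claw":-1},{"x":0,"y":-31,"z":66,"ax":0,"ay":0,"az":0,"claw":-1},{"x":0,"y":-41,"z":88,"ax":0,"ay":0,"az":0,"claw":-1},{"x":0,"y":-51,"z":109,"ax":0,"ay":0,"az":0,"claw":-1},{"x":0,"y":-57,"z":123,"ax":0,"ay":0,"az":0,"claw":-1},{"x":0,"y":-62,"z":132,"ax":0,"ay":0,"az":0,"claw":-1},{"x":0,"y":-64,"z":136,"ax":0,"ay":0,"az":0,"claw":-1},{"x":0,"y":-64,"z":136,"ax":0,"ay":0,"az":0,"claw":-1}]}}

```text
t: 26.25
tool_pos: [535.4, 296.5, 103.9]
tool_rot: [155.1, 0.0, 43.2]
contact_force: [0.1, 0.6, 0.0]
gripper_width: 15.3
gripper_force: 58.1
```

>>> {"method": "jog_arm", "body": {"commands": [{"x":0,"y":-1,"z":2,"ax":0,"ay":0,"az":0,"claw":-1},{"x":0,"y":-1,"z":2,"ax":0,"ay":0,"az":0,"claw":-0.5},{"x":0,"y":-1,"z":2,"ax":0,"ay":0,"az":0,"claw":-0.2},{"x":0,"y":-1,"z":2,"ax":0,"ay":0,"az":0,"claw":-0.2},{"x":0,"y":-1,"z":2,"ax":0,"ay":0,"az":0,"claw":-0.2},{"x":0,"y":-1,"z":2,"ax":0,"ay":0,"az":0,"claw":-0.2},{"x":0,"y":-1,"z":-15,"ax":0,"ay":0,"az":0,"claw":-0.2},{"x":0,"y":-1,"z":-45,"ax":0,"ay":0,"az":0,"claw":-0.2},{"x":0,"y":-1,"z":-80,"ax":0,"ay":0,"az":0,"claw":-0.2},{"x":0,"y":20,"z":-120,"ax":0,"ay":0,"az":0,"claw":-0.2},{"x":0,"y":40,"z":-160,"ax":0,"ay":0,"az":0,"claw":-0.2},{"x":0,"y":40,"z":-165,"ax":0,"ay":0,"az":0,"claw":-0.2}]}}

```text
t: 27.25
tool_pos: [515.8, 323.2, 279.2]
tool_rot: [154.9, -0.7, 43.3]
contact_force: [0.8, 0.8, 1.0]
gripper_width: 33.8
gripper_force: 0.0
```

```bash
python3 -c "
from h import *
c,az=mug();brushes(c,148.2);go(643,-224.8,290,0)"
```

```text
mug [530.2 260.1] r 55.4 handle az -31.9 n 137 37
blob 1 n 128 z 109.0 r,t 78.7 -115.7
blob 2 n 54 z 109.0 r,t 39.3 27.0
blob 2 n 54 z 137.0 r,t 53.4 30.1
blob 3 n 52 z 109.0 r,t 50.1 -12.8
blob 3 n 43 z 135.0 r,t 64.0 -14.9
blob 4 n 46 z 109.0 r,t 38.1 -32.4
blob 4 n 56 z 137.0 r,t 52.5 -35.9
shift [-281.3  448.7  190.2] turn [ 0.411 -0.173  0.74 ]
```

The mug has shifted about 20 mm to (530,260), still upright with all three brushes leaning properly. On to the last brush.

>>> {"method": "jog_arm", "body": {"commands": [{"x":-281,"y":449,"z":190,"ax":0.411,"ay":-0.173,"az":0.74,"claw":0},{"x":-281,"y":449,"z":190,"ax":0.411,"ay":-0.173,"az":0.74,"claw":0},{"x":-281,"y":449,"z":190,"ax":0.411,"ay":-0.173,"az":0.74,"claw":0},{"x":-281,"y":449,"z":190,"ax":0.411,"ay":-0.173,"az":0.74,"claw":0},{"x":-281,"y":449,"z":190,"ax":0.411,"ay":-0.173,"az":0.74,"claw":0},{"x":-281,"y":449,"z":190,"ax":0.411,"ay":-0.173,"az":0.74,"claw":0},{"x":-281,"y":449,"z":190,"ax":0.411,"ay":-0.173,"az":0.74,"claw":0},{"x":-281,"y":449,"z":190,"ax":0.411,"ay":-0.173,"az":0.74,"claw":0},{"x":-281,"y":449,"z":190,"ax":0.411,"ay":-0.173,"az":0.74,"claw":0},{"x":-281,"y":449,"z":190,"ax":0.411,"ay":-0.173,"az":0.74,"claw":0},{"x":-281,"y":449,"z":190,"ax":0.411,"ay":-0.173,"az":0.74,"claw":0},{"x":-281,"y":449,"z":190,"ax":0.411,"ay":-0.173,"az":0.74,"claw":0},{"x":-281,"y":449,"z":190,"ax":0.411,"ay":-0.173,"az":0.74,"claw":0},{"x":-281,"y":449,"z":190,"ax":0.411,"ay":-0.173,"az":0.74,"claw":0},{"x":-281,"y":449,"z":190,"ax":0.411,"ay":-0.173,"az":0.74,"claw":0},{"x":-281,"y":449,"z":190,"ax":0.411,"ay":-0.173,"az":0.74,"claw":0}]}}

```text
t: 28.68
tool_pos: [639.9, -227.6, 284.3]
tool_rot: [179.8, 0.7, -0.2]
contact_force: [-0.0, 0.7, 0.5]
gripper_width: 42.9
gripper_force: 0.0
```

```bash
python3 -c "
from h import *
go(643,-224.8,104,0)"
```

```text
shift [  5.2  -3.5 180.2] turn [ 0.004  0.012 -0.003]
```

>>> {"method": "jog_arm", "body": {"commands": [{"x":5,"y":-3,"z":40,"ax":0,"ay":0.012,"az":0,"claw":0},{"x":4,"y":-3,"z":75,"ax":0,"ay":0.012,"az":0,"claw":0},{"x":3,"y":-3,"z":105,"ax":0,"ay":0.012,"az":0,"claw":0},{"x":3,"y":-3,"z":135,"ax":0,"ay":0.012,"az":0,"claw":0},{"x":3,"y":-3,"z":160,"ax":0,"ay":0.012,"az":0,"claw":0},{"x":3,"y":-3,"z":180,"ax":0,"ay":0.012,"az":0,"claw":0},{"x":3,"y":-3,"z":181,"ax":0,"ay":0.012,"az":0,"claw":0},{"x":3,"y":-3,"z":181,"ax":0,"ay":0.012,"az":0,"claw":-1},{"x":3,"y":-3,"z":181,"ax":0,"ay":0.012,"az":0,"claw":-1},{"x":3,"y":-3,"z":181,"ax":0,"ay":0.012,"az":0,"claw":-1},{"x":3,"y":-3,"z":181,"ax":0,"ay":0.012,"az":0,"claw":-1},{"x":3,"y":-3,"z":181,"ax":0,"ay":0.012,"az":0,"claw":-1}]}}

```text
t: 29.68
tool_pos: [644.0, -225.1, 108.3]
tool_rot: [179.6, -0.4, 0.0]
contact_force: [0.0, -0.4, -0.1]
gripper_width: 15.6
gripper_force: 57.6
```

>>> {"method": "jog_arm", "body": {"commands": [{"x":0,"y":0,"z":-15,"ax":0,"ay":0,"az":0,"claw":-1},{"x":0,"y":0,"z":-45,"ax":0,"ay":0,"az":0,"claw":-1},{"x":0,"y":0,"z":-80,"ax":0,"ay":0,"az":0,"claw":-1},{"x":0,"y":0,"z":-120,"ax":0,"ay":0,"az":0,"claw":-1},{"x":0,"y":0,"z":-155,"ax":0,"ay":0,"az":0,"claw":-1},{"x":0,"y":0,"z":-190,"ax":0,"ay":0,"az":0,"claw":-1},{"x":0,"y":0,"z":-205,"ax":0,"ay":0,"az":0,"claw":-1},{"x":0,"y":0,"z":-205,"ax":0,"ay":0,"az":0,"claw":-1}]}}

```text
t: 30.35
tool_pos: [644.9, -224.7, 320.5]
tool_rot: [179.3, -1.0, -0.0]
contact_force: [0.5, 0.3, -0.0]
gripper_width: 15.5
gripper_force: 57.7
```

```bash
sed -i 's/(-23,-8,-15)\]\[slot\]/(-23,-8,-15),(8,12,0)][slot]/; s/T=np.radians(25)/T=np.radians(tilt)/; s/up=0,gap=3)/up=0,gap=3,tilt=25)/; s/tilt=25,az=az)/tilt=tilt,az=az)/' h.py
python3 -c "
from h import *
c,az=mug((530,260));brushes(c,az+180)
print(monitor.get_state()['tool_pos'],monitor.get_state()['gripper_width'])
place(c,148.2,5,103,170,tilt=22)"
```

```text
mug [530.3 260.2] r 55.4 handle az -32.1 n 137 36
blob 1 n 121 z 109.0 r,t 79.0 -115.6
blob 2 n 54 z 109.0 r,t 49.1 13.3
blob 2 n 41 z 134.0 r,t 63.3 15.3
blob 3 n 51 z 109.0 r,t 49.3 -14.9
blob 3 n 43 z 134.0 r,t 64.8 -16.9
blob 4 n 51 z 109.0 r,t 38.4 -32.4
blob 4 n 57 z 137.0 r,t 52.1 -36.0
[ 642.08403452 -223.55659566  313.04361929] 15.606582476366158
TCP [483.1 280.  276.5]
shift [-159.3 -503.8   31.7] turn [-0.34   0.192 -1.003]
```

The second brush has since rolled to t=+13, so the +t side is now the free one. I'll use the mirrored outer slot there.

```bash
sed -i 's/(8,12,0)\]\[slot\]/(23,-8,15)][slot]/' h.py
python3 -c "
from h import *
place(np.array([530.3,260.2]),148,5,103,160)"
```

```text
TCP [483.3 249.2 264.3]
shift [-159.2 -473.1   44.1] turn [-0.365  0.276 -1.253]
```

>>> {"method": "jog_arm", "body": {"commands": [{"x":-8,"y":-40,"z":0,"ax":0,"ay":0,"az":0,"claw":-1},{"x":-16,"y":-80,"z":0,"ax":0,"ay":0,"az":0,"claw":-1},{"x":-24,"y":-120,"z":0,"ax":0,"ay":0,"az":0,"claw":-1},{"x":-36,"y":-155,"z":0,"ax":0,"ay":0,"az":0,"claw":-1},{"x":-50,"y":-190,"z":0,"ax":-0.04,"ay":0.03,"az":-0.11,"claw":-1},{"x":-159,"y":-473,"z":0,"ax":-0.365,"ay":0.276,"az":-1.253,"claw":-1},{"x":-159,"y":-473,"z":0,"ax":-0.365,"ay":0.276,"az":-1.253,"claw":-1},{"x":-159,"y":-473,"z":0,"ax":-0.365,"ay":0.276,"az":-1.253,"claw":-1},{"x":-159,"y":-473,"z":0,"ax":-0.365,"ay":0.276,"az":-1.253,"claw":-1},{"x":-159,"y":-473,"z":0,"ax":-0.365,"ay":0.276,"az":-1.253,"claw":-1},{"x":-159,"y":-473,"z":0,"ax":-0.365,"ay":0.276,"az":-1.253,"claw":-1},{"x":-159,"y":-473,"z":0,"ax":-0.365,"ay":0.276,"az":-1.253,"claw":-1},{"x":-159,"y":-473,"z":0,"ax":-0.365,"ay":0.276,"az":-1.253,"claw":-1},{"x":-159,"y":-473,"z":0,"ax":-0.365,"ay":0.276,"az":-1.253,"claw":-1},{"x":-159,"y":-473,"z":20,"ax":-0.365,"ay":0.276,"az":-1.253,"claw":-1},{"x":-159,"y":-473,"z":44,"ax":-0.365,"ay":0.276,"az":-1.253,"claw":-1},{"x":-159,"y":-473,"z":44,"ax":-0.365,"ay":0.276,"az":-1.253,"claw":-1},{"x":-159,"y":-473,"z":44,"ax":-0.365,"ay":0.276,"az":-1.253,"claw":-1}]}}

```text
t: 31.95
tool_pos: [480.8, 247.8, 259.8]
tool_rot: [155.4, 0.4, 73.0]
contact_force: [1.0, 0.9, 0.7]
gripper_width: 15.6
gripper_force: 58.0
```

```bash
python3 -c "
from h import *
c=np.array([530.3,260.2]);brushes(c,148)
place(c,148,5,103,0)"
```

```text
blob 1 n 131 z 109.0 r,t 79.0 -115.7
blob 2 n 51 z 109.0 r,t 50.4 -14.9
blob 2 n 44 z 134.0 r,t 64.5 -16.7
blob 3 n 49 z 109.0 r,t 39.0 -32.7
blob 3 n 56 z 137.0 r,t 52.5 -35.9
blob 4 n 35 z 107.0 r,t 46.7 12.7
blob 4 n 4 z 131.0 r,t 62.9 8.0
TCP [483.3 249.2 104.3]
shift [  1.3 -65.4 143.5] turn [-0.005  0.003  0.002]
```

>>> {"method": "jog_arm", "body": {"commands": [{"x":1,"y":-11,"z":24,"ax":-0.004,"ay":0.002,"az":0,"claw":-1},{"x":1,"y":-22,"z":48,"ax":-0.004,"ay":0.002,"az":0,"claw":-1},{"x":1,"y":-32,"z":70,"ax":-0.004,"ay":0.002,"az":0,"claw":-1},{"x":1,"y":-42,"z":92,"ax":-0.004,"ay":0.002,"az":0,"claw":-1},{"x":1,"y":-52,"z":114,"ax":-0.004,"ay":0.002,"az":0,"claw":-1},{"x":1,"y":-59,"z":129,"ax":-0.004,"ay":0.002,"az":0,"claw":-1},{"x":1,"y":-64,"z":139,"ax":-0.004,"ay":0.002,"az":0,"claw":-1},{"x":1,"y":-65,"z":143,"ax":-0.004,"ay":0.002,"az":0,"claw":-1},{"x":1,"y":-65,"z":143,"ax":-0.004,"ay":0.002,"az":0,"claw":-1}]}}

```text
t: 32.75
tool_pos: [485.2, 249.7, 106.4]
tool_rot: [154.9, -0.0, 73.0]
contact_force: [0.1, -0.2, -0.0]
gripper_width: 15.6
gripper_force: 57.9
```

>>> {"method": "jog_arm", "body": {"commands": [{"x":0,"y":-1,"z":2,"ax":0,"ay":0,"az":0,"claw":-1},{"x":0,"y":-1,"z":2,"ax":0,"ay":0,"az":0,"claw":-0.5},{"x":0,"y":-1,"z":2,"ax":0,"ay":0,"az":0,"claw":-0.2},{"x":0,"y":-1,"z":2,"ax":0,"ay":0,"az":0,"claw":-0.2},{"x":0,"y":-1,"z":2,"ax":0,"ay":0,"az":0,"claw":-0.2},{"x":0,"y":-1,"z":2,"ax":0,"ay":0,"az":0,"claw":-0.2},{"x":0,"y":-1,"z":-15,"ax":0,"ay":0,"az":0,"claw":-0.2},{"x":0,"y":-1,"z":-45,"ax":0,"ay":0,"az":0,"claw":-0.2},{"x":0,"y":-1,"z":-80,"ax":0,"ay":0,"az":0,"claw":-0.2},{"x":0,"y":20,"z":-120,"ax":0,"ay":0,"az":0,"claw":-0.2},{"x":0,"y":40,"z":-160,"ax":0,"ay":0,"az":0,"claw":-0.2},{"x":0,"y":40,"z":-165,"ax":0,"ay":0,"az":0,"claw":-0.2}]}}

```text
t: 33.75
tool_pos: [455.8, 262.1, 281.8]
tool_rot: [154.4, -0.7, 73.2]
contact_force: [1.0, 1.2, 0.6]
gripper_width: 34.0
gripper_force: 0.0
```

```bash
python3 -c "
from h import *
c,az=mug((530,260));brushes(c,az+180);go(565,-40,330,90)
save(snap('scene'),'p4.png',(260,150,370,260),4.5)"
```

```text
mug [530.6 260. ] r 55.1 handle az -32.2 n 108 37
blob 1 n 132 z 109.0 r,t 79.6 -115.5
blob 2 n 58 z 110.0 r,t 49.2 14.2
blob 2 n 39 z 135.0 r,t 63.6 15.9
blob 3 n 51 z 109.0 r,t 50.4 -14.5
blob 3 n 43 z 135.0 r,t 64.7 -16.5
blob 4 n 50 z 109.0 r,t 39.0 -32.7
blob 4 n 57 z 137.0 r,t 53.1 -35.6
blob 5 n 49 z 108.0 r,t 35.1 32.3
blob 5 n 51 z 137.0 r,t 50.0 37.0
shift [-255.5  198.1   34. ] turn [ 0.442  0.057 -0.292]
```

View pics/p4.png

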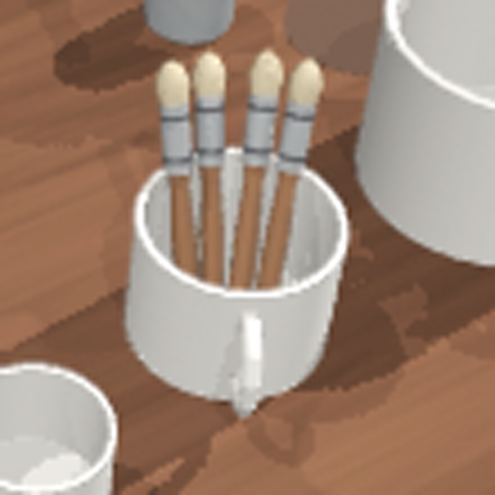

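All four brushes lean at the rim side opposite the handle: heads at (172,80), (210,75), (266,70) and (306,80), handle at (250,350). Time to close the flaps, starting with the +y one, pushed from outside.

>>> {"method": "jog_arm", "body": {"commands": [{"x":-255,"y":198,"z":0,"ax":0.442,"ay":0.057,"az":-0.292,"claw":-1},{"x":-255,"y":198,"z":10,"ax":0.442,"ay":0.057,"az":-0.292,"claw":-1},{"x":-255,"y":198,"z":34,"ax":0.442,"ay":0.057,"az":-0.292,"claw":-1},{"x":-255,"y":198,"z":34,"ax":0.442,"ay":0.057,"az":-0.292,"claw":-1},{"x":-255,"y":198,"z":34,"ax":0.442,"ay":0.057,"az":-0.292,"claw":-1},{"x":-255,"y":198,"z":34,"ax":0.442,"ay":0.057,"az":-0.292,"claw":-1},{"x":-255,"y":198,"z":34,"ax":0.442,"ay":0.057,"az":-0.292,"claw":-1},{"x":-255,"y":198,"z":34,"ax":0.442,"ay":0.057,"az":-0.292,"claw":-1},{"x":-255,"y":198,"z":34,"ax":0.442,"ay":0.057,"az":-0.292,"claw":-1},{"x":-255,"y":198,"z":34,"ax":0.442,"ay":0.057,"az":-0.292,"claw":-1},{"x":-255,"y":198,"z":34,"ax":0.442,"ay":0.057,"az":-0.292,"claw":-1},{"x":-255,"y":198,"z":34,"ax":0.442,"ay":0.057,"az":-0.292,"claw":-1}]}}

```text
t: 34.9
tool_pos: [562.0, -40.8, 323.0]
tool_rot: [-179.3, 0.2, 89.9]
contact_force: [0.1, -0.0, 0.2]
gripper_width: 0.1
gripper_force: 0.0
```

```bash
python3 -c "
from h import *
go(565,-95,172,90);flaps()"
```

```text
shift [-53.7   5.1 151.2] turn [-0.013  0.003 -0.002]
flap 1 n 184 angle 2.15
flap -1 n 730 angle 2.14
```

>>> {"method": "jog_arm", "body": {"commands": [{"x":-54,"y":4,"z":40,"ax":-0.013,"ay":0.003,"az":0,"claw":-1},{"x":-54,"y":4,"z":80,"ax":-0.013,"ay":0.003,"az":0,"claw":-1},{"x":-54,"y":4,"z":120,"ax":-0.013,"ay":0.003,"az":0,"claw":-1},{"x":-54,"y":4,"z":151,"ax":-0.013,"ay":0.003,"az":0,"claw":-1},{"x":-54,"y":4,"z":151,"ax":-0.013,"ay":0.003,"az":0,"claw":-1},{"x":-68,"y":4,"z":151,"ax":-0.013,"ay":0.003,"az":0,"claw":-1},{"x":-82,"y":4,"z":151,"ax":-0.013,"ay":0.003,"az":0,"claw":-1},{"x":-96,"y":4,"z":151,"ax":-0.013,"ay":0.003,"az":0,"claw":-1},{"x":-110,"y":4,"z":151,"ax":-0.013,"ay":0.003,"az":0,"claw":-1},{"x":-122,"y":4,"z":151,"ax":-0.013,"ay":0.003,"az":0,"claw":-1},{"x":-131,"y":4,"z":151,"ax":-0.013,"ay":0.003,"az":0,"claw":-1},{"x":-138,"y":4,"z":154,"ax":-0.013,"ay":0.003,"az":0,"claw":-1},{"x":-144,"y":4,"z":159,"ax":-0.013,"ay":0.003,"az":0,"claw":-1},{"x":-151,"y":4,"z":166,"ax":-0.013,"ay":0.003,"az":0,"claw":-1},{"x":-153,"y":4,"z":173,"ax":-0.013,"ay":0.003,"az":0,"claw":-1},{"x":-153,"y":4,"z":177,"ax":-0.013,"ay":0.003,"az":0,"claw":-1},{"x":-153,"y":4,"z":177,"ax":-0.013,"ay":0.003,"az":0,"claw":-1}]}}

```text
t: 36.37
tool_pos: [564.4, -194.4, 147.4]
tool_rot: [179.9, 0.0, 90.0]
contact_force: [-0.5, 0.5, -0.2]
gripper_width: -0.2
gripper_force: 0.0
```

Run:
```python
from h import *
for c in('top','scene'):
    d=snap(c);X=cloud(d).reshape(-1,3);X=X[np.isfinite(X).all(1)]
    m=(abs(X[:,0]-650)<3)&(X[:,2]>125)&(X[:,1]>-340)&(X[:,1]<-110)&(X[:,2]<215)
    P=X[m];P=P[np.argsort(P[:,1])];print(c,P[:,1:].round().astype(int).tolist()[::2])
```

```text
top [[-220, 147], [-218, 147], [-214, 147], [-212, 147], [-208, 149], [-206, 147], [-203, 147], [-200, 148], [-197, 148], [-192, 144], [-191, 147], [-188, 147], [-183, 144], [-181, 143], [-179, 148], [-174, 147], [-173, 149], [-171, 145], [-169, 144], [-166, 142], [-165, 136], [-164, 128]]
scene [[-319, 183], [-318, 184], [-317, 187], [-316, 187], [-316, 186], [-315, 183], [-314, 185], [-313, 183], [-312, 182], [-311, 177], [-310, 175], [-309, 176], [-308, 175], [-306, 174], [-305, 173], [-304, 169], [-303, 166], [-302, 166], [-301, 164], [-300, 162], [-299, 162], [-298, 162], [-297, 158], [-296, 156], [-295, 155], [-295, 155], [-294, 152], [-293, 152], [-292, 149], [-291, 148], [-289, 145], [-288, 146], [-287, 144], [-286, 142], [-285, 139], [-284, 139], [-283, 141], [-282, 138], [-281, 139], [-221, 148], [-220, 147], [-220, 147], [-218, 147], [-217, 147], [-215, 148], [-214, 148], [-212, 149], [-211, 147], [-209, 144], [-207, 146], [-206, 146], [-205, 147], [-204, 144], [-204, 147], [-202, 145], [-201, 145], [-200, 145], [-198, 146], [-197, 147], [-196, 147], [-194, 146], [-193, 147], [-192, 145], [-190, 144], [-189, 146], [-188, 146], [-186, 146], [-185, 145], [-185, 144], [-183, 144], [-182, 145], [-181, 144], [-179, 143], [-178, 146], [-177, 146], [-175, 144], [-173, 144], [-173, 145], [-172, 144], [-171, 143], [-170, 143], [-169, 143], [-167, 143], [-166, 144], [-165, 143]]
```

>>> {"method": "jog_arm", "body": {"commands": [{"x":-8,"y":0,"z":2,"ax":0,"ay":0,"az":0,"claw":-1},{"x":-8,"y":0,"z":4,"ax":0,"ay":0,"az":0,"claw":-1},{"x":-8,"y":0,"z":5,"ax":0,"ay":0,"az":0,"claw":-1},{"x":-8,"y":0,"z":5,"ax":0,"ay":0,"az":0,"claw":-1}]}}

```text
t: 36.8
tool_pos: [565.8, -202.9, 144.4]
tool_rot: [179.7, 0.1, 90.0]
contact_force: [0.2, 1.0, -0.0]
gripper_width: 0.2
gripper_force: 0.0
```

>>> {"method": "jog_arm", "body": {"commands": [{"x":0,"y":0,"z":-25,"ax":0,"ay":0,"az":0,"claw":-1},{"x":0,"y":0,"z":-60,"ax":0,"ay":0,"az":0,"claw":-1},{"x":0,"y":0,"z":-90,"ax":0,"ay":0,"az":0,"claw":-1},{"x":-40,"y":0,"z":-90,"ax":0,"ay":0,"az":0,"claw":-1},{"x":-80,"y":0,"z":-90,"ax":0,"ay":0,"az":0,"claw":-1},{"x":-120,"y":0,"z":-90,"ax":0,"ay":0,"az":0,"claw":-1},{"x":-154,"y":0,"z":-90,"ax":0,"ay":0,"az":0,"claw":-1},{"x":-154,"y":0,"z":-90,"ax":0,"ay":0,"az":0,"claw":-1}]}}

```text
t: 37.47
tool_pos: [564.7, -363.3, 235.3]
tool_rot: [179.6, 0.4, 89.7]
contact_force: [-0.2, 0.2, 0.2]
gripper_width: 0.2
gripper_force: 0.0
```

Run:
```python
from h import *
go(566,-355,172,90);go(566,-294,172,90)
d=snap('scene');X=cloud(d).reshape(-1,3);X=X[np.isfinite(X).all(1)]
m=(abs(X[:,0]-640)<3)&(X[:,2]>125)&(X[:,1]>-225)&(X[:,1]<-160)
P=X[m];print(np.polyfit(P[:,1],P[:,2],1),P[:,2].max())
```

```text
shift [ 8.8  0.8 63.2] turn [ 0.006  0.007 -0.005]
shift [69.8  0.5 62.8] turn [ 0.006  0.007 -0.005]
[-5.20806629e-03  1.42140676e+02] 145.26445305718332
```

>>> {"method": "jog_arm", "body": {"commands": [{"x":4,"y":0,"z":32,"ax":0.006,"ay":0.007,"az":0,"claw":-1},{"x":4,"y":0,"z":63,"ax":0.006,"ay":0.007,"az":0,"claw":-1},{"x":4,"y":0,"z":63,"ax":0.006,"ay":0.007,"az":0,"claw":-1},{"x":18,"y":0,"z":63,"ax":0.006,"ay":0.007,"az":0,"claw":-1},{"x":32,"y":0,"z":63,"ax":0.006,"ay":0.007,"az":0,"claw":-1},{"x":46,"y":0,"z":63,"ax":0.006,"ay":0.007,"az":0,"claw":-1},{"x":60,"y":0,"z":63,"ax":0.006,"ay":0.007,"az":0,"claw":-1},{"x":74,"y":0,"z":63,"ax":0.006,"ay":0.007,"az":0,"claw":-1},{"x":84,"y":0,"z":63,"ax":0.006,"ay":0.007,"az":0,"claw":-1},{"x":90,"y":0,"z":63,"ax":0.006,"ay":0.007,"az":0,"claw":-1},{"x":97,"y":0,"z":66,"ax":0.006,"ay":0.007,"az":0,"claw":-1},{"x":103,"y":0,"z":71,"ax":0.006,"ay":0.007,"az":0,"claw":-1},{"x":110,"y":0,"z":78,"ax":0.006,"ay":0.007,"az":0,"claw":-1},{"x":113,"y":0,"z":84,"ax":0.006,"ay":0.007,"az":0,"claw":-1},{"x":118,"y":0,"z":88,"ax":0.006,"ay":0.007,"az":0,"claw":-1},{"x":120,"y":0,"z":91,"ax":0.006,"ay":0.007,"az":0,"claw":-1},{"x":120,"y":0,"z":92,"ax":0.006,"ay":0.007,"az":0,"claw":-1},{"x":120,"y":0,"z":92,"ax":0.006,"ay":0.007,"az":0,"claw":-1}]}}

```text
t: 39.02
tool_pos: [565.1, -237.3, 144.0]
tool_rot: [-179.8, -0.3, 90.0]
contact_force: [-4.4, 0.8, 9.4]
gripper_width: -0.2
gripper_force: 4.6
```

>>> {"method": "jog_arm", "body": {"commands": [{"x":0,"y":0,"z":0,"ax":0,"ay":0,"az":0,"claw":-1},{"x":0,"y":0,"z":-25,"ax":0,"ay":0,"az":0,"claw":-1},{"x":0,"y":0,"z":-60,"ax":0,"ay":0,"az":0,"claw":-1},{"x":0,"y":0,"z":-100,"ax":0,"ay":0,"az":0,"claw":-1},{"x":0,"y":0,"z":-140,"ax":0,"ay":0,"az":0,"claw":-1},{"x":0,"y":0,"z":-170,"ax":0,"ay":0,"az":0,"claw":-1},{"x":0,"y":0,"z":-170,"ax":0,"ay":0,"az":0,"claw":-1},{"x":0,"y":0,"z":-170,"ax":0,"ay":0,"az":0,"claw":-1}]}}

```text
t: 39.68
tool_pos: [567.3, -238.3, 315.3]
tool_rot: [179.8, -0.2, 90.0]
contact_force: [0.4, 0.2, -0.9]
gripper_width: -0.1
gripper_force: 0.0
```

Run:
```python
from h import *
d=snap('scene');X=cloud(d).reshape(-1,3);X=X[np.isfinite(X).all(1)]
for a,b in((-222,-165),(-279,-228)):
    m=(abs(X[:,0]-570)<90)&(X[:,2]>125)&(X[:,2]<200)&(X[:,1]>a)&(X[:,1]<b)
    P=X[m];print(np.polyfit(P[:,1],P[:,2],1),P[:,2].mean(),P[:,2].max(),len(P))
c,az=mug((530,260));brushes(c,az+180);save(d,'end.png',None,1.5)
```

```text
[-3.84964464e-03  1.42636501e+02] 143.38033827794155 147.01437802475087 2245
[3.39384944e-04 1.43279198e+02] 143.1930546755019 147.2934732599255 2252
mug [530.6 260.1] r 55.2 handle az -32.1 n 115 36
blob 1 n 125 z 109.0 r,t 80.2 -114.7
blob 2 n 55 z 109.0 r,t 48.7 13.6
blob 2 n 38 z 135.0 r,t 63.9 15.9
blob 3 n 49 z 109.0 r,t 50.2 -14.7
blob 3 n 40 z 135.0 r,t 65.3 -16.6
blob 4 n 50 z 109.0 r,t 39.1 -32.3
blob 4 n 53 z 137.0 r,t 53.0 -36.0
blob 5 n 47 z 108.0 r,t 35.6 32.8
blob 5 n 50 z 137.0 r,t 49.8 36.9
```

View pics/end.png

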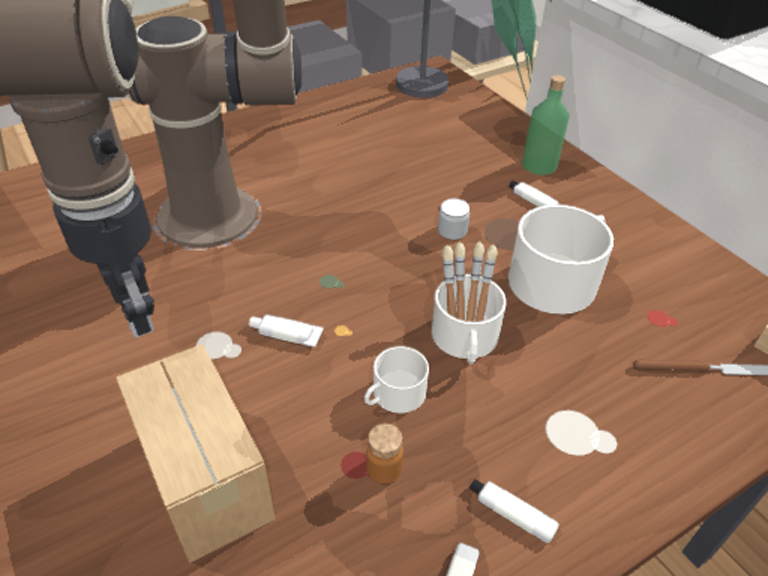

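The carton is shut (190,430). All four brushes lean in the upright mug (470,300), and the jar, tube and tin are where they were. The robot is clear of everything.

```bash
python3 -c "
from h import *
print(manip.sign_off())"
```

```text
the job is handed in; nothing more can be done
None
```

The job is handed in: all four brushes lean in the upright mug on the side away from its handle, both flaps are shut, and the jar, tube and tin were left alone. The mug slid about 20 mm around the third placement, from either the announced knock or the gripper.

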